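# Load the plate shaker and lock it

### The arm

A 6-joint arm with a two-finger parallel gripper is mounted at the origin on the work surface. World frame = base frame: x ahead of the robot, y to its left, z up, the work surface at z = 0. Lengths are in mm, angles in rad, forces in N, time in s.
With the tool pointing down it reaches from about 300 to 825 mm from the base axis. Payload 5.4 kg.
Tool frame: the origin (TCP) lies between the finger pads; the fingertips stand 17 mm ahead of it and the grasp point (between the pads) lies 2 mm behind it (robot.tip_extent is the distance from the TCP to the fingertips, in mm); z points along the fingers, y is the direction in which the jaws open and shut (so a half turn about z gives the same grasp; the last joint's range is limited). The gripper opens to 92 mm and grips with 3 to 60 N. Pads are 20 mm wide; open, the fingers measure 128 mm over their backs; the gripper's body (75 mm by 189 mm) begins 69 mm behind the grasp point.
Start: joints at [-1.508, 0.158, 1.597, -0, 1.386, -0.21], TCP at [154.898, -553.726, 231.601] pointing down, gripper open.
Joint ranges: [-2.91, 2.91], [-0.94, 2.29], [0.18, 2.7], [-1.29, 4.43], [0.17, 2.64], [-3, 3]. Speed limits (rad/s): [2.57, 2.57, 3.14, 3.14, 3.14, 3.14].

### API

Orientations are given as a unit quaternion [w, x, y, z].
In Python, from plant import robot gives the robot as it stands.
- The arm moves only by the tool carry_out, never from a script. Its argument "targets" is a list of rows, each a list of 4 numbers: the shift along the tool's x, y, z as a fraction of full scale, then the turn about the tool's z as a fraction of full scale. In form: [[x, y, z, yaw], ...]. A call has 1 to 5 rows; each row is the pose to reach, as a shift and turn from the pose commanded when the call began, along the tool's axes at that moment; what a row does not reach only later rows make up. Full scale, the value 1, is 0.1 m for a shift and 60 degrees for a turn. A row lasts 1/12 s, in which the tool goes at most 41.7 mm and 7.16 degrees, less where a joint would pass 70% of its speed; a pose out of reach is approached as far as the arm can. A call with a number of a shift or a turn outside -1 to 1 is refused whole. A call with a gripper value outside its range is refused whole. "jaw" is the closure, from 0 (fully open) to 1 (shut), set as the call begins (left out, the last holds). The fingers move at their own pace and stop on an object; "squeeze" is the grip in N (left out, the last holds). Time passes only in rows, so rows that repeat a pose let the fingers close. It gives the time, the measured TCP pose, the force and the opening at its end, in the units of the state.
- robot.get_obs(): the state, without advancing time (a new reading comes with each control period).
- robot.get_image(name): name is "scene" or "side" or "wrist"; returns (picture, depth): 400x640x3 uint8, blue, green, red; 400x640 float32, mm along the optical axis (not along the pixel's ray), 0 where there is no reading.
- robot.get_calibration(name): a dict with "intrinsics" (3x3 intrinsics, pixels), "world_from_camera" (4x4, takes a point from camera to world coordinates); the wrist camera has in their place "T_tool_cam" (4x4, takes a point from camera to tool coordinates, whose origin is the TCP and whose axes are the flange's). Camera axes: x right, y down, z forward; pixel columns grow to the right and rows downward; lengths in mm; the calibration is good to about 2 mm. A picture is of the moment at which its call begins: read the wrist's pose just before it. get_calibration takes no time and is no camera call.
- robot.hand_in(): hands the job in, once; it reports no verdict.
The state is a dict: "clock": time; "qpos": joint angles; "qvel": joint speeds; "joint_efforts": joint torques, N m; "ee_pos": TCP position; "eef_rot": TCP orientation; "contact_force": force on the tool from outside, world axes, zero at the start; "wrist_torque": the same for the moment, N m; "opening": finger opening in mm.
Only numpy, scipy, OpenCV 4.12 (cv2) and the standard library are available. Lean on these libraries where they do the work, as an engineer would, in place of code of your own. Each camera call takes 0.05 s, during which the arm holds its last target.

### The job

Get the plate shaker ready for its next run: first wind the dial of the run timer back to its zero stop and draw the shaker's locking bar fully back. Then put every white well plate on the bench into a nest of its own on the shaker and press each down until it sits level, flat on the deck, and after that slide the locking bar fully home into its keeper at the shaker's left end (seen from the robot), so that its tabs reach over the plates. Leave the other things on the bench where they are.

Things in the scene. Friction and masses are not known exactly. Their poses are not given: they have to be found in the camera images.
- plate1: loose white well plate, a flat slab 110 (own x) x 62 (own y) x 14 (z) mm, 0.12 kg, with a printed grid of grey wells on top; lies flat on the bench. Origin: centre of its underside. Either way round (half turn about z) is as good. May be absent (None at the start): two or three plates are there
- plate2: loose white well plate, a flat slab 110 (own x) x 62 (own y) x 14 (z) mm, 0.12 kg, with a printed grid of grey wells on top; lies flat on the bench. Origin: centre of its underside. Either way round (half turn about z) is as good. May be absent (None at the start): two or three plates are there
- plate3: loose white well plate, a flat slab 110 (own x) x 62 (own y) x 14 (z) mm, 0.12 kg, with a printed grid of grey wells on top; lies flat on the bench. Origin: centre of its underside. Either way round (half turn about z) is as good. May be absent (None at the start): two or three plates are there
- nest1 (a point): centre of the right (-y) nest of the plate shaker, on the deck's top surface (50 mm above the bench); axes are the shaker's. A nest takes one plate, plate x along shaker x, with 3 mm play all round between fixed guides 14 mm high: end stops at x = +-58 mm (34 mm wide), side guides at y = +-34 mm with |x| 29 to 43 mm; beside the plate's middle there is room for fingers
- nest2 (a point): centre of the middle nest of the plate shaker, on the deck's top surface (50 mm above the bench); axes are the shaker's. A nest takes one plate, plate x along shaker x, with 3 mm play all round between fixed guides 14 mm high: end stops at x = +-58 mm (34 mm wide), side guides at y = +-34 mm with |x| 29 to 43 mm; beside the plate's middle there is room for fingers
- nest3 (a point): centre of the left (+y) nest of the plate shaker, on the deck's top surface (50 mm above the bench); axes are the shaker's. A nest takes one plate, plate x along shaker x, with 3 mm play all round between fixed guides 14 mm high: end stops at x = +-58 mm (34 mm wide), side guides at y = +-34 mm with |x| 29 to 43 mm; beside the plate's middle there is room for fingers
- shaker: plate shaker, fixed, 175 x 410 mm, deck 50 mm high, three nests side by side at 100 mm pitch; x away from the robot, y to the left along the row; origin on the bench under the middle nest. A rubber pad (80 x 40 mm) stands 8 mm out of each nest, so a plate laid there rests 8 mm high; about 8 N pushes the pad down, it stays down. Pressed fully, a plate lies on the deck, its top level with the guides
- lockbar_grip (a point): middle of the black upright grip (14 mm in y, 24 in x, top 14 mm above this point) on the steel locking bar that runs along y 75 mm beyond the nest centres; bar top 20 mm below this point, 25 mm above the deck; shaker axes. Three tabs 16 mm wide point from it to the robot, underside 17 mm above the deck: they pass 3 mm over a plate pressed flat and run into one that stands high
- lockbar (a joint): travel of the locking bar (m): 0 = fully back (tabs between the nests), 0.045 = fully home in the keeper, the steel staple at the left (+y) end; it grows as the bar moves to shaker +y. Stiff: about 3 N, stays where it is left
- dial_grip (a point): point to grip the timer's dial: on its vertical axis, 69 mm above the bench, 10 mm below the top of the black grip bar (50 mm along this point's x, 14 mm wide in y, 24 mm high, standing on a grey disc whose top is 14 mm below this point). The point turns with the dial. The timer is a grey box, 100 x 100 x 46 mm, fixed on the left or right side of the bench
- dial (a joint): dial angle (rad): 0 = at the zero stop; grows clockwise seen from above, to 5.5 (stop). Turn it anticlockwise (seen from above) to come back to zero, where the white line on the grip bar points at the black mark on the box. About 0.04 N m of friction, stays where it is left
- jar: bystander: small jar, 44 mm wide, 60 mm high, left of the shaker; origin centre of its underside
- calculator: bystander: black pocket calculator 120 x 70 x 12 mm lying flat, right of the shaker; origin centre of its underside
- bottle: bystander: capped bottle, 60 mm wide, 120 mm high, left of the shaker; origin centre of its underside
Not all that is in view belongs to the job. What is shaped like the plate3 but purple or red is not meant.

How it is judged (in metres and radians):
On the way, in this order (a step that is already met when the one before it is completed fails the run):
1. the timer dial is at its zero stop and the locking bar is fully back (value of joint dial below 0.08 rad and value of joint lockbar below 0.005 m), for 0.2 s.
2. every plate sits pressed flat on the deck in a nest, with the locking bar still back (((horizontal distance between plate1 and nest1 below 0.007 m and z of plate1 in the frame of nest1 below 0.003 m and angle between the x axis of plate1 and the x axis of nest1, either way round below 0.12 rad and angle between plate1's own z axis and vertical below 0.035 rad) or (horizontal distance between plate1 and nest2 below 0.007 m and z of plate1 in the frame of nest2 below 0.003 m and angle between the x axis of plate1 and the x axis of nest2, either way round below 0.12 rad and angle between plate1's own z axis and vertical below 0.035 rad) or (horizontal distance between plate1 and nest3 below 0.007 m and z of plate1 in the frame of nest3 below 0.003 m and angle between the x axis of plate1 and the x axis of nest3, either way round below 0.12 rad and angle between plate1's own z axis and vertical below 0.035 rad)) and ((horizontal distance between plate2 and nest1 below 0.007 m and z of plate2 in the frame of nest1 below 0.003 m and angle between the x axis of plate2 and the x axis of nest1, either way round below 0.12 rad and angle between plate2's own z axis and vertical below 0.035 rad) or (horizontal distance between plate2 and nest2 below 0.007 m and z of plate2 in the frame of nest2 below 0.003 m and angle between the x axis of plate2 and the x axis of nest2, either way round below 0.12 rad and angle between plate2's own z axis and vertical below 0.035 rad) or (horizontal distance between plate2 and nest3 below 0.007 m and z of plate2 in the frame of nest3 below 0.003 m and angle between the x axis of plate2 and the x axis of nest3, either way round below 0.12 rad and angle between plate2's own z axis and vertical below 0.035 rad)) and ((horizontal distance between plate3 and nest1 below 0.007 m and z of plate3 in the frame of nest1 below 0.003 m and angle between the x axis of plate3 and the x axis of nest1, either way round below 0.12 rad and angle between plate3's own z axis and vertical below 0.035 rad) or (horizontal distance between plate3 and nest2 below 0.007 m and z of plate3 in the frame of nest2 below 0.003 m and angle between the x axis of plate3 and the x axis of nest2, either way round below 0.12 rad and angle between plate3's own z axis and vertical below 0.035 rad) or (horizontal distance between plate3 and nest3 below 0.007 m and z of plate3 in the frame of nest3 below 0.003 m and angle between the x axis of plate3 and the x axis of nest3, either way round below 0.12 rad and angle between plate3's own z axis and vertical below 0.035 rad)) and value of joint lockbar below 0.012 m), for 0.2 s.
3. the locking bar is home in its keeper (value of joint lockbar above 0.041 m), for 0.2 s.
At the end, for the whole second after the job is handed in: every plate present lies in a nest (within 7 mm of its centre, turned under 0.12 rad), its underside within 3 mm of the deck and level within 0.035 rad, at rest; the locking bar is at least 41 mm along its 45 mm travel; the dial is within 0.08 rad of its zero stop (((horizontal distance between plate1 and nest1 below 0.007 m and z of plate1 in the frame of nest1 below 0.003 m and angle between the x axis of plate1 and the x axis of nest1, either way round below 0.12 rad and angle between plate1's own z axis and vertical below 0.035 rad) or (horizontal distance between plate1 and nest2 below 0.007 m and z of plate1 in the frame of nest2 below 0.003 m and angle between the x axis of plate1 and the x axis of nest2, either way round below 0.12 rad and angle between plate1's own z axis and vertical below 0.035 rad) or (horizontal distance between plate1 and nest3 below 0.007 m and z of plate1 in the frame of nest3 below 0.003 m and angle between the x axis of plate1 and the x axis of nest3, either way round below 0.12 rad and angle between plate1's own z axis and vertical below 0.035 rad)) and ((horizontal distance between plate2 and nest1 below 0.007 m and z of plate2 in the frame of nest1 below 0.003 m and angle between the x axis of plate2 and the x axis of nest1, either way round below 0.12 rad and angle between plate2's own z axis and vertical below 0.035 rad) or (horizontal distance between plate2 and nest2 below 0.007 m and z of plate2 in the frame of nest2 below 0.003 m and angle between the x axis of plate2 and the x axis of nest2, either way round below 0.12 rad and angle between plate2's own z axis and vertical below 0.035 rad) or (horizontal distance between plate2 and nest3 below 0.007 m and z of plate2 in the frame of nest3 below 0.003 m and angle between the x axis of plate2 and the x axis of nest3, either way round below 0.12 rad and angle between plate2's own z axis and vertical below 0.035 rad)) and ((horizontal distance between plate3 and nest1 below 0.007 m and z of plate3 in the frame of nest1 below 0.003 m and angle between the x axis of plate3 and the x axis of nest1, either way round below 0.12 rad and angle between plate3's own z axis and vertical below 0.035 rad) or (horizontal distance between plate3 and nest2 below 0.007 m and z of plate3 in the frame of nest2 below 0.003 m and angle between the x axis of plate3 and the x axis of nest2, either way round below 0.12 rad and angle between plate3's own z axis and vertical below 0.035 rad) or (horizontal distance between plate3 and nest3 below 0.007 m and z of plate3 in the frame of nest3 below 0.003 m and angle between the x axis of plate3 and the x axis of nest3, either way round below 0.12 rad and angle between plate3's own z axis and vertical below 0.035 rad)) and value of joint lockbar above 0.041 m and value of joint dial below 0.08 rad and linear speed of each of plate1, plate2, plate3 below 0.02 m/s); the robot touches nothing.
It fails at once if the jar is moved more than 40 mm (distance of jar from where it was at the start of the episode above 0.04 m).
It fails at once if the calculator is moved more than 40 mm (distance of calculator from where it was at the start of the episode above 0.04 m).
It fails at once if the bottle is moved more than 40 mm (distance of bottle from where it was at the start of the episode above 0.04 m).
Of plate1, plate2, plate3 only 2 to 3 are there at a start; the rules pass over those that are not, and their reading is None.
At some moment in a run one of plate1, plate2, plate3 may be knocked a few centimetres aside while the robot is not near it.
Once in a run the grip may slacken for a moment while it holds something.
It also fails if it takes over 210 s, if anything falls off the work surface, if the arm or the gripper's body presses on something with over 40 N, if the wrist force passes 120 N, or if a joint passes its speed limit or range.

## Working session

There is one attempt and no reset: what is moved stays moved. The work goes in short steps, Python scripts to look and compute and a tool call to move; the robot and the scene stay as the last step left them, time stands still between calls to the robot, and variables do not carry over. Pictures are saved under pics/ and viewed, and the job is handed in when it is done.

Besides the shell and the picture viewer there is one more tool, called after ">>>" as name([rows], argument=value, ...), one row to a line, values as JSON. carry_out: Moves the arm, as the interface text tells. Its arguments: {"type":"object","properties":{"targets":{"type":"array","items":{"type":"array","items":{"type":"number"}}},"jaw":{"type":"number"},"squeeze":{"type":"number"}},"required":["targets"]}

```bash
ls; mkdir -p pics; python3 - <<'E'
from plant import robot
import cv2,numpy as np
o=robot.get_obs(); print({k:np.round(v,3).tolist() for k,v in o.items()}, robot.tip_extent)
for n in ["scene","side","wrist"]:
    p,d=robot.get_image(n); cv2.imwrite(f"pics/{n}0.png",p); np.save(f"pics/{n}0.npy",d)
    print(n,{k:np.round(v,3).tolist() for k,v in robot.get_calibration(n).items()})
E
```

```text
pics
{'clock': 0.0, 'qpos': [-1.508, 0.159, 1.598, -0.0, 1.386, -0.21], 'qvel': [0.002, -0.001, 0.001, 0.0, -0.0, -0.001], 'joint_efforts': [0.001, -38.556, -32.211, 0.07, 0.038, -0.0], 'ee_pos': [154.837, -553.15, 230.634], 'eef_rot': [-0.001, 0.991, 0.136, 0.0], 'contact_force': [0.142, -0.294, -0.079], 'wrist_torque': [-0.049, -0.031, -0.013], 'opening': 91.838} 17.0
scene {'intrinsics': [[405.465, 0.0, 318.415], [0.0, 405.465, 202.278], [0.0, 0.0, 1.0]], 'world_from_camera': [[-0.45, 0.623, -0.639, 1238.99], [0.893, 0.299, -0.336, 314.847], [-0.018, -0.722, -0.691, 896.866], [0.0, 0.0, 0.0, 1.0]]}
side {'intrinsics': [[489.051, 0.0, 315.796], [0.0, 489.051, 196.653], [0.0, 0.0, 1.0]], 'world_from_camera': [[0.989, -0.115, 0.091, 333.305], [-0.145, -0.695, 0.704, -1181.193], [-0.018, -0.71, -0.704, 1167.668], [0.0, 0.0, 0.0, 1.0]]}
wrist {'intrinsics': [[337.757, 0.0, 321.395], [0.0, 337.757, 201.103], [0.0, 0.0, 1.0]], 'T_tool_cam': [[0.001, -0.97, -0.245, 67.786], [1.0, 0.001, 0.0, 0.854], [-0.0, -0.245, 0.97, -152.484], [0.0, 0.0, 0.0, 1.0]]}
```

View pics/scene0.png

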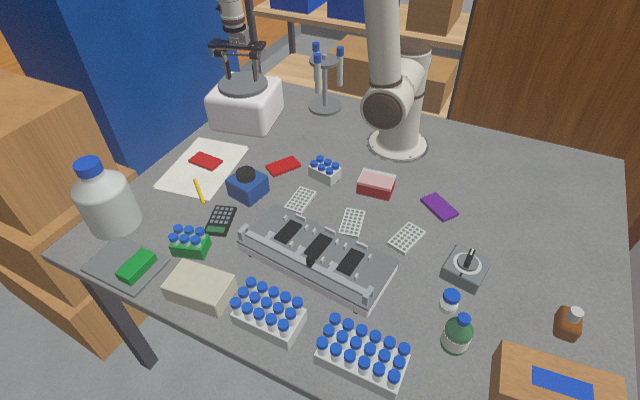

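View pics/side0.png

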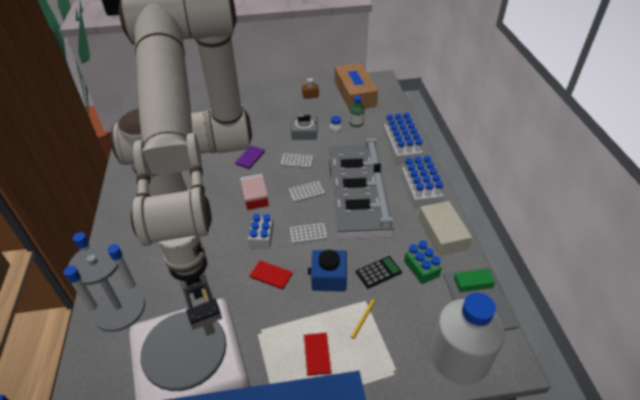

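View pics/wrist0.png

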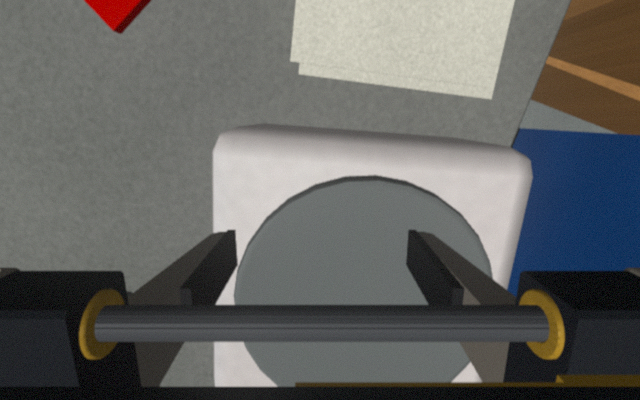

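The scene shows three white gridded plates at about (300,200), (352,221) and (407,237). Lookalikes are red slabs at (206,160) and (283,166), a purple slab at (439,206) and a pink/red box at (376,184). The grey-box timer is at (466,268), and the blue box with a knob at (247,180) is not it. The shaker is at (317,255). Next I'll take close crops and measure.

```bash
cat > h.py <<'E'
import numpy as np, cv2
from plant import robot
from scipy.spatial.transform import Rotation as R
def cam(n,o=None):
    c=robot.get_calibration(n); K=np.array(c["intrinsics"])
    if n!="wrist": return K,np.array(c["world_from_camera"])
    o=o or robot.get_obs(); T=np.eye(4); T[:3,3]=o["ee_pos"]; T[:3,:3]=R.from_quat(np.r_[o["eef_rot"][1:],o["eef_rot"][0]]).as_matrix()
    return K,T@np.array(c["T_tool_cam"])
def ray(K,T,uv,z):
    d=T[:3,:3]@np.linalg.inv(K)@np.array([uv[0],uv[1],1.]); t=(z-T[2,3])/d[2]; return T[:3,3]+t*d
def dep(K,T,uv,d):
    return T[:3,:3]@(np.linalg.inv(K)@np.array([uv[0],uv[1],1.])*d)+T[:3,3]
def proj(K,T,p):
    q=K@(np.linalg.inv(T)@np.r_[p,1.])[:3]; return q[:2]/q[2]
def tomap(K,T,img,z,x0,x1,y0,y1,s=1.0):
    # rectified picture of plane z; rows: x falling, cols: y falling (robot's view). s px per mm
    w=int((y1-y0)*s);h=int((x1-x0)*s)
    P=[(x1,y1),(x1,y0),(x0,y0),(x0,y1)]
    src=np.float32([proj(K,T,np.array([a,b,z])) for a,b in P]);dst=np.float32([(0,0),(w,0),(w,h),(0,h)])
    return cv2.warpPerspective(img,cv2.getPerspectiveTransform(src,dst),(w,h))
E
python3 - <<'E'
from h import *
p=cv2.imread("pics/scene0.png")
cv2.imwrite("pics/c1.png",cv2.resize(p[170:320,220:500],None,fx=2.8,fy=2.8,interpolation=cv2.INTER_CUBIC))
d=np.load("pics/scene0.npy"); K,T=cam("scene")
hsv=cv2.cvtColor(p,cv2.COLOR_BGR2HSV)
for uv in [(300,200),(352,221),(407,237),(466,268),(317,245),(310,261),(470,255),(440,200)]:
    print(uv,np.round(dep(K,T,uv,d[uv[1],uv[0]]),1),p[uv[1],uv[0]])
p2=cv2.imread("pics/side0.png")
cv2.imwrite("pics/c2.png",cv2.resize(p2[90:250,220:420],None,fx=3.7,fy=3.7,interpolation=cv2.INTER_CUBIC))
E
```

```text
(300, 200) [ 439.2 -171.5   14.9] [190 192 190]
(352, 221) [452.7  13.2  15.6] [183 187 183]
(407, 237) [441.9 180.2  15. ] [155 156 151]
(466, 268) [514.3 353.3  55.7] [93 96 93]
(317, 245) [613.3 -21.8  57.7] [65 65 62]
(310, 261) [699.4   3.5 101.6] [63 59 60]
(470, 255) [491.6 352.3  82.2] [59 60 61]
(440, 200) [245.  225.1  11.6] [144  74 117]
```

View pics/c1.png

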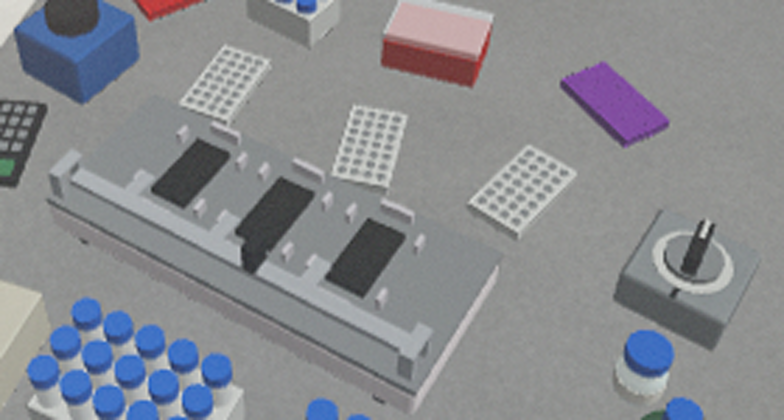

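View pics/c2.png

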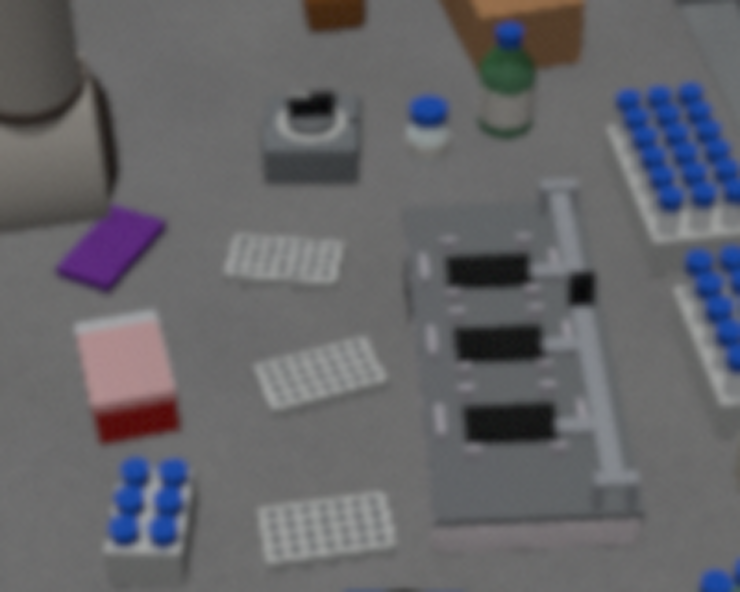

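```bash
cat >> h.py <<'E'
def pose():
    o=robot.get_obs(); M=R.from_quat(np.r_[o["eef_rot"][1:],o["eef_rot"][0]]).as_matrix()
    return o,np.array(o["ee_pos"]),M,np.arctan2(M[1,0],M[0,0])
def go(target,heading=None):
    """print the shift in tool axes (full-scale units) to the target"""
    o,p,M,h=pose()
    s=M.T@(np.array(target)-p)/100
    dh=0 if heading is None else (heading-h+np.pi)%(2*np.pi)-np.pi
    t=-np.degrees(dh)/60
    print("t=%.2f at"%o["clock"],p.round(1),"h=%.3f j6=%.2f"%(h,o["qpos"][5]),"open %.1f"%o["opening"],"F",np.round(o["contact_force"],1))
    print("-> total",np.round([*s,t],3),"calls>=%d"%np.ceil(max(abs(np.r_[s,t]).max(),1e-9)),"rows>=%.1f"%max(np.linalg.norm(s)*100/41.7,abs(t)*60/7.16))
E
python3 -c "
from h import *
go([420,-300,300],0)"
```

```text
t=0.15 at [ 154.9 -553.3  230.9] h=0.273 j6=-0.21 open 92.1 F [ 0.5  0.6 -0.6]
-> total [ 3.236 -1.726 -0.688  0.261] calls>=4 rows>=8.9
```

```bash
python3 - <<'E'
from h import *
for n in ("scene","side"):
    p=cv2.imread(f"pics/{n}0.png"); K,T=cam(n)
    m=tomap(K,T,p,14,330,800,-300,460,1.0); cv2.imwrite(f"pics/map_{n}.png",m)
E
```

```text
(no output)
```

View pics/map_scene.png

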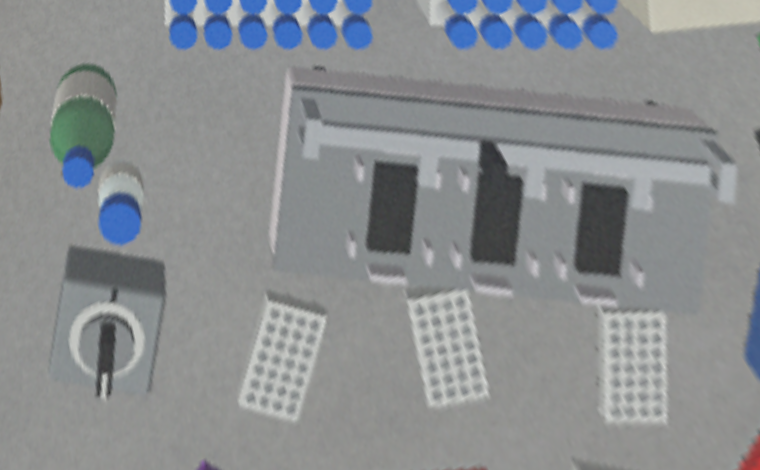

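>>> carry_out([
  [0.85,-0.43,-0.3,0],
  [0.85,-0.43,-0.3,0],
  [0.85,-0.43,-0.3,0],
])

```text
clock: 0.4
ee_pos: [227.7, -487.3, 262.8]
eef_rot: [0.0, 0.991, 0.137, 0.001]
contact_force: [-0.2, -0.4, -0.3]
opening: 91.8
```

>>> carry_out([
  [0.85,-0.43,-0.3,0],
  [0.85,-0.43,-0.3,0],
  [0.85,-0.43,-0.3,0],
])

```text
clock: 0.65
ee_pos: [298.3, -422.6, 293.3]
eef_rot: [0.001, 0.991, 0.137, 0.001]
contact_force: [-0.2, 0.7, 0.3]
opening: 92.2
```

>>> carry_out([
  [0.8,-0.8,0,0],
  [0.8,-0.8,0,0],
  [0.8,-0.8,0,0],
])

```text
clock: 0.9
ee_pos: [351.9, -323.9, 291.5]
eef_rot: [-0.0, 0.991, 0.136, 0.0]
contact_force: [-0.3, 0.2, 0.4]
opening: 92.1
```

>>> carry_out([
  [0.6,-1,0,0.26],
  [0.6,-1,0,0.26],
  [0.6,-1,0,0.26],
])

```text
clock: 1.15
ee_pos: [381.8, -212.3, 291.3]
eef_rot: [-0.0, 1.0, -0.003, -0.0]
contact_force: [0.3, 0.1, 0.0]
opening: 92.1
```

```bash
python3 -c "
from h import *
go([440,330,300],0)"
```

```text
t=1.15 at [ 381.8 -212.3  291.3] h=-0.005 j6=0.79 open 92.1 F [0.3 0.1 0. ]
-> total [ 5.540e-01 -5.426e+00 -8.600e-02 -5.000e-03] calls>=6 rows>=13.1
```

>>> carry_out([
  [0.4,-1,-0.3,0],
  [0.4,-1,-0.3,0],
  [0.4,-1,-0.3,0],
])

```text
clock: 1.4
ee_pos: [422.2, -111.1, 322.4]
eef_rot: [-0.0, 1.0, 0.001, 0.001]
contact_force: [0.8, 0.1, 0.6]
opening: 91.8
```

>>> carry_out([
  [0.4,-1,-0.3,0],
  [0.4,-1,-0.3,0],
  [0.4,-1,-0.3,0],
  [0.4,-1,-0.3,0],
])

```text
clock: 1.73
ee_pos: [463.1, -9.9, 353.3]
eef_rot: [-0.001, 1.0, 0.003, 0.002]
contact_force: [-0.3, -0.2, -0.1]
opening: 91.9
```

```bash
python3 - <<'E'
from h import *
import pickle
go([440,330,300],0)
o=robot.get_obs(); K,T=cam("wrist",o); p,d=robot.get_image("wrist"); cv2.imwrite("pics/w1.png",p); pickle.dump((K,T,d),open("pics/w1.pkl","wb"))
E
```

```text
t=1.73 at [463.1  -9.9 353.3] h=0.006 j6=1.28 open 91.9 F [-0.3 -0.2 -0.1]
-> total [-0.211 -3.4    0.536  0.006] calls>=4 rows>=8.3
```

View pics/w1.png

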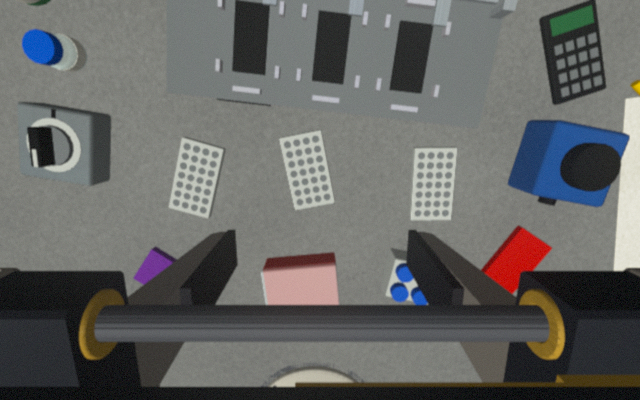

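>>> carry_out([
  [0,-1,0.15,0],
  [0,-1,0.15,0],
  [0,-1,0.15,0],
])

```text
clock: 2.03
ee_pos: [460.6, 88.1, 335.2]
eef_rot: [-0.001, 1.0, 0.0, -0.001]
contact_force: [0.1, -0.1, -0.4]
opening: 91.9
```

>>> carry_out([
  [0,-1,0.15,0],
  [0,-1,0.15,0],
  [0,-1,0.15,0],
])

```text
clock: 2.28
ee_pos: [460.5, 188.4, 319.9]
eef_rot: [-0.0, 1.0, 0.001, -0.001]
contact_force: [-0.3, -0.4, 0.2]
opening: 91.8
```

>>> carry_out([
  [-0.1,-0.9,0.15,0],
  [-0.1,-0.9,0.15,0],
  [-0.1,-0.9,0.15,0],
])

```text
clock: 2.53
ee_pos: [449.7, 279.0, 304.4]
eef_rot: [-0.0, 1.0, 0.002, -0.002]
contact_force: [0.3, 0.3, -0.3]
opening: 91.8
```

>>> carry_out([
  [-0.1,-0.5,0.15,0],
  [-0.1,-0.5,0.15,0],
  [-0.1,-0.5,0.15,0],
])

```text
clock: 2.78
ee_pos: [440.4, 326.4, 289.6]
eef_rot: [0.001, 1.0, 0.001, -0.002]
contact_force: [-0.2, -0.6, 0.1]
opening: 91.5
```

```bash
python3 - <<'E'
from h import *
import pickle
go([440,330,300],0)
o=robot.get_obs(); K,T=cam("wrist",o); p,d=robot.get_image("wrist"); cv2.imwrite("pics/w2.png",p); pickle.dump((K,T,d),open("pics/w2.pkl","wb"))
E
```

```text
t=2.78 at [440.4 326.4 289.6] h=0.003 j6=1.99 open 91.5 F [-0.2 -0.6  0.1]
-> total [-0.004 -0.036 -0.104  0.003] calls>=1 rows>=0.3
```

View pics/w2.png

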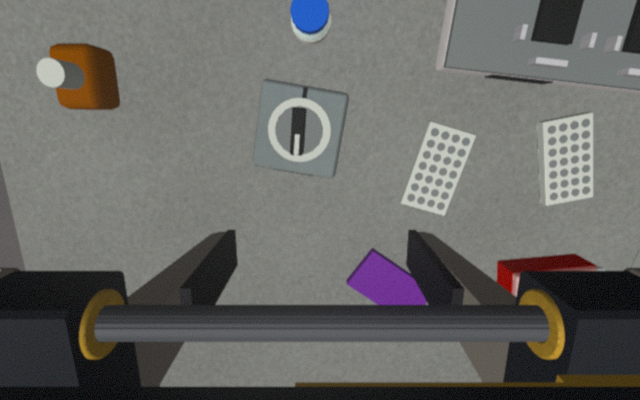

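```bash
python3 - <<'E'
from h import *
import pickle
p=cv2.imread("pics/w2.png"); K,T,d=pickle.load(open("pics/w2.pkl","rb"))
cv2.imwrite("pics/w2c.png",cv2.resize(p[70:190,240:360],None,fx=5,fy=5,interpolation=cv2.INTER_CUBIC))
g=cv2.cvtColor(p,cv2.COLOR_BGR2GRAY)
m=np.zeros_like(g);m[85:175,255:345]=(g[85:175,255:345]>180)
cs,_=cv2.findContours(m,cv2.RETR_EXTERNAL,cv2.CHAIN_APPROX_NONE)
c=max(cs,key=cv2.contourArea); 
w=np.array([ray(K,T,q[0],46)[:2] for q in c],np.float32)
print("ring",cv2.fitEllipse(w),cv2.fitEllipse(c))
# dark bar, top pts by depth
ys,xs=np.mgrid[85:175,255:345]
P=np.array([dep(K,T,(x,y),d[y,x]) for x,y in zip(xs.ravel(),ys.ravel())]); 
t=P[(P[:,2]>74)&(P[:,2]<86)]; print(len(t),t.mean(0))
r=cv2.minAreaRect(t[:,:2].astype(np.float32)); print("bar",r, cv2.boxPoints(r).round(0).tolist())
b=P[(P[:,2]>40)&(P[:,2]<52)]; r=cv2.minAreaRect(b[:,:2].astype(np.float32)); print("box",r, np.median(b[:,2]))
E
```

```text
ring ((491.6195983886719, 350.9249572753906), (69.4184341430664, 69.67279052734375), 14.516281127929688) ((298.92254638671875, 129.35794067382812), (60.542720794677734, 61.94814682006836), 159.9927215576172)
636 [491.61033934 350.63926331  78.40222826]
bar ((491.06976318359375, 350.801513671875), (13.958586692810059, 49.64707565307617), 85.64370727539062) [[466.0, 346.0], [515.0, 342.0], [516.0, 356.0], [467.0, 360.0]]
box ((491.103271484375, 350.7946472167969), (100.02937316894531, 99.89069366455078), 80.7755355834961) 45.59919991700005
```

View pics/w2c.png

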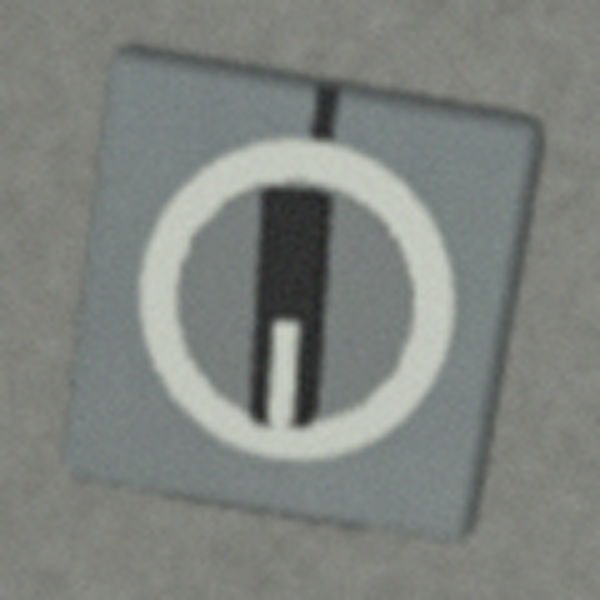

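```bash
python3 -c "
from h import *
go([491.3,350.8,150],-0.076)"
```

```text
t=2.83 at [441.2 325.2 290.5] h=0.002 j6=1.98 open 92.1 F [ 0.1 -0.3  0.1]
-> total [ 0.504 -0.257  1.404  0.074] calls>=2 rows>=3.6
```

>>> carry_out([
  [0.504,-0.257,0.9,0.074],
  [0.504,-0.257,0.9,0.074],
  [0.504,-0.257,0.9,0.074],
  [0.504,-0.257,0.9,0.074],
])

```text
clock: 3.17
ee_pos: [491.6, 348.5, 196.1]
eef_rot: [0.002, 0.999, -0.04, -0.004]
contact_force: [-0.4, -1.2, -1.5]
opening: 92.0
```

```bash
python3 -c "
from h import *
go([491.3,350.8,75],-0.076)"
```

```text
t=3.17 at [491.6 348.5 196.1] h=-0.080 j6=2.07 open 92.0 F [-0.4 -1.2 -1.5]
-> total [ 0.004 -0.029  1.211 -0.003] calls>=2 rows>=2.9
```

>>> carry_out([
  [0,0,0.4,0],
  [0,0,0.8,0],
  [0,0,0.9,0],
  [0,0,0.9,0],
])

```text
clock: 3.5
ee_pos: [490.1, 349.4, 109.5]
eef_rot: [0.002, 0.999, -0.039, -0.003]
contact_force: [0.3, 0.3, -0.7]
opening: 92.1
```

```bash
python3 -c "
from h import *
go([491.3,350.8,75.5],-0.076)"
```

```text
t=3.50 at [490.1 349.4 109.5] h=-0.078 j6=2.07 open 92.1 F [ 0.3  0.3 -0.7]
-> total [ 0.012 -0.016  0.34  -0.002] calls>=1 rows>=0.8
```

>>> carry_out([
  [0.01,-0.012,0.2,0],
  [0.01,-0.012,0.33,0],
  [0.01,-0.012,0.33,0],
])

```text
clock: 3.75
ee_pos: [492.6, 352.1, 78.4]
eef_rot: [0.0, 0.999, -0.039, -0.001]
contact_force: [-1.2, -0.8, -1.1]
opening: 92.0
```

>>> carry_out([
  [0,0,0,0],
  [0,0,0,0],
  [0,0,0,0],
  [0,0,0,0],
  [0,0,0,0],
], jaw=1, squeeze=25)

```text
clock: 4.17
ee_pos: [493.4, 353.1, 79.5]
eef_rot: [-0.0, 0.999, -0.038, 0.001]
contact_force: [-0.4, 0.4, 0.2]
opening: 60.6
```

>>> carry_out([
  [0,0,0,0],
  [0,0,0,0],
  [0,0,0,0],
  [0,0,0,0],
  [0,0,0,0],
])

```text
clock: 4.58
ee_pos: [492.9, 352.8, 78.6]
eef_rot: [0.0, 0.999, -0.038, -0.0]
contact_force: [0.4, 0.1, -0.4]
opening: 27.4
```

>>> carry_out([
  [0,0,0,0],
  [0,0,0,0],
  [0,0,0,0],
  [0,0,0,0],
])

```text
clock: 4.92
ee_pos: [492.9, 352.1, 78.6]
eef_rot: [0.001, 0.999, -0.038, -0.0]
contact_force: [-0.7, -3.5, 2.3]
opening: 13.5
```

```bash
python3 -c "
from h import *
go([491.3,350.8,75.5],-0.076)
for i in range(3):
  robot.get_image('scene'); go([491.3,350.8,75.5],-0.076)"
```

```text
t=4.92 at [492.9 352.1  78.6] h=-0.077 j6=2.07 open 13.5 F [-0.7 -3.5  2.3]
-> total [-0.015  0.014  0.031 -0.001] calls>=1 rows>=0.1
t=4.97 at [492.9 352.1  78.6] h=-0.077 j6=2.07 open 13.9 F [-1.1 -5.4  1.8]
-> total [-0.015  0.014  0.031 -0.001] calls>=1 rows>=0.1
t=5.02 at [492.9 352.1  78.6] h=-0.077 j6=2.07 open 13.6 F [-0.5 -5.6  3.2]
-> total [-0.015  0.014  0.031 -0.001] calls>=1 rows>=0.1
t=5.07 at [492.9 352.1  78.5] h=-0.077 j6=2.07 open 13.3 F [-0.2 -5.4  2.8]
-> total [-0.015  0.014  0.03  -0.001] calls>=1 rows>=0.1
```

>>> carry_out([
  [0,0.01,0,-0.11],
  [0,0.01,0,-0.22],
  [0,0.01,0,-0.33],
  [0,0.01,0,-0.44],
  [0,0.01,0,-0.55],
])

```text
clock: 5.48
ee_pos: [492.8, 352.4, 78.6]
eef_rot: [-0.001, 0.968, 0.249, 0.0]
contact_force: [-0.7, 0.1, -0.5]
opening: 13.6
```

>>> carry_out([
  [0,0,0,-0.11],
  [0,0,0,-0.22],
  [0,0,0,-0.33],
  [0,0,0,-0.44],
  [0,0,0,-0.55],
])

```text
clock: 5.9
ee_pos: [492.5, 352.7, 78.6]
eef_rot: [-0.001, 0.858, 0.514, 0.0]
contact_force: [-2.1, 0.2, 0.5]
opening: 13.5
```

```bash
python3 -c "
from h import *
go([491.3,350.8,78],2.98)
print(np.round(pose()[0]['wrist_torque'],2))"
```

```text
t=5.90 at [492.5 352.7  78.6] h=1.080 j6=0.91 open 13.5 F [-2.1  0.2  0.5]
-> total [-0.022 -0.002  0.006 -1.814] calls>=2 rows>=15.2
[0.   0.21 0.01]
```

>>> carry_out([
  [0,0,0,-0.11],
  [0,0,0,-0.22],
  [0,0,0,-0.33],
  [0,0,0,-0.44],
  [0,0,0,-0.55],
])

```text
clock: 6.32
ee_pos: [492.1, 352.7, 78.5]
eef_rot: [-0.001, 0.676, 0.737, 0.0]
contact_force: [-3.5, 0.3, 2.4]
opening: 13.6
```

>>> carry_out([
  [0,0,0,-0.11],
  [0,0,0,-0.22],
  [0,0,0,-0.33],
  [0,0,0,-0.44],
  [0,0,0,-0.55],
])

```text
clock: 6.73
ee_pos: [491.7, 352.6, 78.5]
eef_rot: [-0.001, 0.439, 0.898, -0.0]
contact_force: [-3.8, -0.3, 3.0]
opening: 14.0
```

>>> carry_out([
  [0,0,0,-0.11],
  [0,0,0,-0.22],
  [0,0,0,-0.33],
  [0,0,0,-0.44],
  [0,0,0,-0.55],
])

```text
clock: 7.15
ee_pos: [491.7, 352.2, 78.4]
eef_rot: [-0.001, 0.166, 0.986, 0.0]
contact_force: [-4.1, -1.9, 2.3]
opening: 13.7
```

```bash
python3 -c "
from h import *
go([491.3,350.8,78],2.98)
print(np.round(pose()[0]['wrist_torque'],2))"
```

```text
t=7.15 at [491.7 352.2  78.4] h=2.808 j6=-0.82 open 13.7 F [-4.1 -1.9  2.3]
-> total [-0.001 -0.015  0.004 -0.164] calls>=1 rows>=1.4
[-0.25  0.58 -0.05]
```

>>> carry_out([
  [0,0,0,-0.08],
  [0,0,0,-0.15],
  [0,0,0,-0.19],
  [0,0,0,-0.19],
])

```text
clock: 7.48
ee_pos: [491.7, 352.1, 78.4]
eef_rot: [-0.001, 0.07, 0.998, 0.0]
contact_force: [-4.5, -1.6, 4.3]
opening: 13.8
```

```bash
python3 -c "
from h import *
go([491.3,350.8,78],2.98)
print(np.round(pose()[0]['wrist_torque'],2))"
```

```text
t=7.48 at [491.7 352.1  78.4] h=3.002 j6=-1.01 open 13.8 F [-4.5 -1.6  4.3]
-> total [ 0.002 -0.014  0.004  0.021] calls>=1 rows>=0.2
[-0.22  0.73 -0.32]
```

>>> carry_out([
  [0,0,0,-0.03],
  [0,0,0,-0.03],
])

```text
clock: 7.65
ee_pos: [491.7, 352.1, 78.4]
eef_rot: [-0.001, 0.055, 0.998, 0.0]
contact_force: [-4.7, -0.1, 3.8]
opening: 14.6
```

```bash
python3 -c "
from h import *
go([491.3,350.8,78],2.98)
print(np.round(pose()[0]['wrist_torque'],2))"
```

```text
t=7.65 at [491.7 352.1  78.4] h=3.032 j6=-1.04 open 14.6 F [-4.7 -0.1  3.8]
-> total [ 0.003 -0.014  0.004  0.049] calls>=1 rows>=0.4
[-0.24  0.8  -0.5 ]
```

At the stop: the torque rose and the jaw is being wedged open. I'll relax, open, lift and check.

>>> carry_out([
  [0,0,0,0.03],
  [0,0,0,0.03],
  [0,0,0,0.03],
  [0,0,0,0.03],
], jaw=0.4)

```text
clock: 7.98
ee_pos: [493.2, 352.1, 78.7]
eef_rot: [0.0, 0.07, 0.998, 0.0]
contact_force: [0.8, 0.3, 0.3]
opening: 38.7
```

>>> carry_out([
  [0,0,-0.4,0],
  [0,0,-0.8,0],
  [0,0,-1,0],
  [0,0,-1,0],
])

```text
clock: 8.32
ee_pos: [496.4, 353.6, 185.4]
eef_rot: [0.005, 0.07, 0.998, 0.003]
contact_force: [0.8, -0.2, 1.2]
opening: 55.3
```

>>> carry_out([
  [0.8,0.3,-1,0.5],
  [0.8,0.3,-1,0.5],
  [0.8,0.3,-1,0.5],
  [0.8,0.3,-1,0.5],
  [0.8,0.3,-1,0.5],
], jaw=0)

```text
clock: 8.73
ee_pos: [417.6, 394.4, 281.1]
eef_rot: [0.001, 0.326, 0.945, 0.002]
contact_force: [0.5, 0.9, -0.1]
opening: 86.2
```

```bash
python3 - <<'E'
from h import *
go([491.3,350.8,78],0)
p,d=robot.get_image("scene"); cv2.imwrite("pics/s2c.png",cv2.resize(p[220:320,400:520],None,fx=5,fy=5,interpolation=cv2.INTER_CUBIC))
E
```

```text
t=8.73 at [417.6 394.4 281.1] h=2.477 j6=-0.36 open 86.2 F [ 0.5  0.9 -0.1]
-> total [-0.846  0.102  2.032  2.365] calls>=3 rows>=19.8
```

View pics/s2c.png

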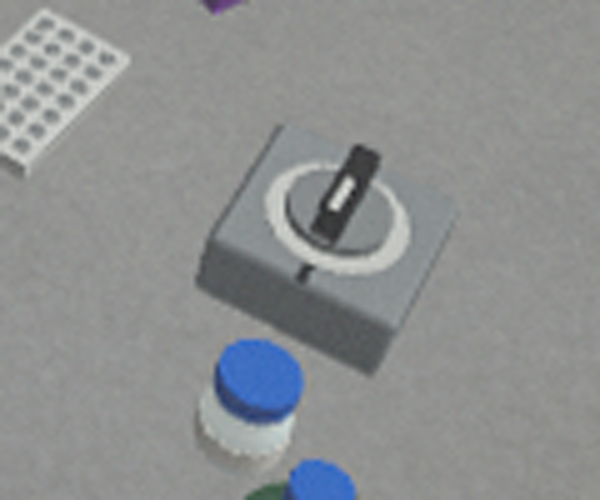

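>>> carry_out([
  [0,0,0,0.59],
  [0,0,0,0.59],
  [0,0,0,0.59],
  [0,0,0,0.59],
  [0,0,0,0.59],
])

```text
clock: 9.2
ee_pos: [417.8, 391.5, 275.4]
eef_rot: [-0.001, 0.599, 0.801, -0.002]
contact_force: [0.3, 0.5, 0.4]
opening: 91.8
```

>>> carry_out([
  [0,0,0,0.59],
  [0,0,0,0.59],
  [0,0,0,0.59],
  [0,0,0,0.59],
  [0,0,0,0.59],
])

```text
clock: 9.62
ee_pos: [417.9, 391.4, 275.3]
eef_rot: [-0.0, 0.814, 0.58, -0.002]
contact_force: [0.2, -0.3, 0.9]
opening: 92.2
```

>>> carry_out([
  [0,0,0,0.59],
  [0,0,0,0.59],
  [0,0,0,0.59],
  [0,0,0,0.59],
  [0,0,0,0.59],
])

```text
clock: 10.03
ee_pos: [417.9, 391.4, 275.4]
eef_rot: [0.001, 0.952, 0.305, -0.002]
contact_force: [-0.4, 0.5, -1.2]
opening: 92.1
```

```bash
python3 - <<'E'
from h import *
go([520,200,300],0)
E
```

```text
t=10.03 at [417.9 391.4 275.4] h=0.621 j6=1.49 open 92.1 F [-0.4  0.5 -1.2]
-> total [-0.284  2.151 -0.245  0.593] calls>=3 rows>=5.2
```

>>> carry_out([
  [-0.1,1,-0.2,0.59],
  [-0.1,1,-0.2,0.59],
  [-0.1,1,-0.2,0.59],
  [-0.1,1,-0.2,0.59],
  [-0.1,1,-0.2,0.59],
])

```text
clock: 10.45
ee_pos: [469.1, 303.4, 295.9]
eef_rot: [0.001, 1.0, 0.0, -0.002]
contact_force: [0.4, -0.0, -0.4]
opening: 92.0
```

>>> carry_out([
  [0.6,1,0,0],
  [0.6,1,0,0],
  [0.6,1,0,0],
  [0.6,1,0,0],
])

```text
clock: 10.78
ee_pos: [531.1, 200.2, 295.2]
eef_rot: [0.002, 1.0, 0.002, -0.002]
contact_force: [0.9, -0.6, -0.8]
opening: 91.8
```

>>> carry_out([
  [0.1,0.6,0,0],
  [0.1,0.6,0,0],
  [0.1,0.6,0,0],
  [0.1,0.6,0,0],
])

```text
clock: 11.12
ee_pos: [538.9, 145.4, 296.4]
eef_rot: [-0.0, 1.0, 0.003, -0.002]
contact_force: [-0.3, -0.4, 0.4]
opening: 91.9
```

```bash
cat >> h.py <<'E'
import pickle
def snap(name):
    o=robot.get_obs(); K,T=cam("wrist",o); p,d=robot.get_image("wrist"); cv2.imwrite(f"pics/{name}.png",p); pickle.dump((K,T,d),open(f"pics/{name}.pkl","wb")); return p,d,K,T
def load(name):
    K,T,d=pickle.load(open(f"pics/{name}.pkl","rb")); return cv2.imread(f"pics/{name}.png"),d,K,T
def cloud(d,K,T):
    v,u=np.mgrid[:d.shape[0],:d.shape[1]]; q=np.stack([(u-K[0,2])/K[0,0],(v-K[1,2])/K[1,1],np.ones_like(u,float)],-1)*d[...,None]
    return q@T[:3,:3].T+T[:3,3]
E
python3 - <<'E'
from h import *
go([520,200,300],0)
snap("w3")
E
```

```text
t=11.12 at [538.9 145.4 296.4] h=0.006 j6=1.61 open 91.9 F [-0.3 -0.4  0.4]
-> total [-0.186 -0.547 -0.035  0.006] calls>=1 rows>=1.4
```

View pics/w3.png

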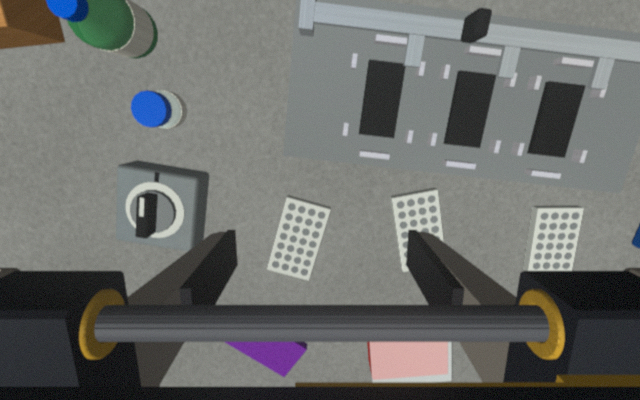

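```bash
python3 - <<'E'
from h import *
p,d,K,T=load("w3"); P=cloud(d,K,T)
def rect(m): 
    q=P[m][:,:2].astype(np.float32); r=cv2.minAreaRect(q); return np.round(r[0],1),np.round(r[1],1),round(r[2],2),m.sum()
U=np.zeros(d.shape,bool);U[160:255,110:212]=1
z=P[...,2]
print("box",rect(U&(abs(z-46)<4))); print("bar",rect(U&(abs(z-79)<5)))
# white line in picture
hsv=cv2.cvtColor(p,cv2.COLOR_BGR2HSV); g=hsv[...,2]; sat=hsv[...,1]
# pads
dark=(g<70)&(abs(z-58)<5)&(P[...,0]>500)
n,l,s,c=cv2.connectedComponentsWithStats(dark.astype(np.uint8))
for i in range(1,n):
    if s[i,4]>800:
        q=np.array([ray(K,T,(u,v),58)[:2] for v,u in zip(*np.where(l==i))],np.float32); print("pad",cv2.minAreaRect(q),s[i,4])
deck=(abs(z-50)<4)&(P[...,0]>540)&(P[...,1]>-200)&(P[...,1]<240)
print("deck",rect(deck))
# guides at z 64, bright
gm=(z>58)&(z<70)&(g>150)&(P[...,0]>540)
n,l,s,c=cv2.connectedComponentsWithStats(gm.astype(np.uint8))
for i in range(1,n):
    if s[i,4]>15: print("guide",c[i].round(1),ray(K,T,c[i],64).round(1),s[i,4])
gr=(z>85)&(z<125)&(P[...,0]>600)
print("grip",P[gr].mean(0),rect(gr), "px",np.array(np.where(gr)).mean(1))
bar=(z>70)&(z<82)&(P[...,0]>540); print("bar",rect(bar),np.median(z[bar]))
E
```

```text
box (array([491.2, 349.7]), array([100.1,  99.7]), 81.03, np.int64(4345))
bar (array([491.4, 350.1]), array([14.1, 49.5]), 81.17, np.int64(546))
pad ((624.23046875, 78.65217590332031), (39.46061325073242, 78.44703674316406), 84.0554428100586) 2606
pad ((613.8922119140625, -19.740123748779297), (41.25819396972656, 78.42876434326172), 83.88750457763672) 2646
pad ((603.5422973632812, -118.6895980834961), (42.40485763549805, 78.54920196533203), 83.69560241699219) 2659
deck (array([627. , -12.6]), array([389.8, 175.6]), 84.08, np.int64(33036))
guide [391.1  39.1] [684.4  72.4  64. ] 201
guide [484.6  50.6] [674.  -26.9  64. ] 200
guide [353.8  60.4] [663.3 110.8  64. ] 71
guide [576.9  61.9] [ 663.5 -126.4   64. ] 195
guide [421.4  68.6] [655.7  38.4  64. ] 74
guide [446.1  71.4] [653.   11.7  64. ] 76
guide [512.9  80.5] [644.3 -61.1  64. ] 59
guide [537.3  82.4] [642.6 -87.7  64. ] 76
guide [602.1  93.2] [ 632. -160.   64.] 45
guide [148.1 108.6] [612.4 335.3  64. ] 965
guide [345.2 128.9] [592.1 118.2  64. ] 61
guide [409.5 136.4] [584.4  45.9  64. ] 66
guide [433.1 139.1] [581.6  19.2  64. ] 67
guide [496.8 146.4] [574.  -53.3  64. ] 64
guide [520.2 149.2] [571.  -80.2  64. ] 65
guide [374.1 154.9] [563.4  84.7  64. ] 175
guide [582.8 156.4] [ 563.3 -152.6   64. ] 64
guide [460.3 164.7] [553.  -14.4  64. ] 168
guide [544.4 173.9] [ 543.  -112.4   64. ] 143
grip [693.39496526 260.70814376 102.7651955 ] (array([695.5, 191.7]), array([402.2,  33.6]), 89.86, np.int64(2415)) px [ 17.80165631 196.49606625]
bar (array([685.9, 144.9]), array([658.3,  58.7]), 85.98, np.int64(9185)) 74.30625504786008
```

```bash
python3 - <<'E'
from h import *
p,d,K,T=load("w3"); P=cloud(d,K,T); z=P[...,2]
a=0.104; ex=np.array([np.cos(a),-np.sin(a)]); ey=np.array([np.sin(a),np.cos(a)]); n2=np.array([613.6,-20.2])
S=(P[...,:2]-n2); sx=S@ex; sy=S@ey
def rng(m): print(m.sum(),[np.percentile(v[m],[1,50,99]).round(1) for v in (sx,sy,z)])
rng((z>90)&(z<125)&(abs(sy)<120)&(sx>40))   # grip
top=(z>98)&(abs(sy)<120)&(sx>40); rng(top&(abs(z-109)<4))
# tabs: z ~ 67..75 , sx 45..60
tab=(z>68)&(z<80)&(sx>30)&(sx<58)&(abs(sy)<200)
n,l,s,c=cv2.connectedComponentsWithStats(tab.astype(np.uint8))
for i in range(1,n):
    if s[i,4]>30: print(c[i].round(0)); rng(l==i)
b=(z>70)&(z<80)&(sx>60)&(sx<90)&(abs(sy)<240); rng(b)
k=(z>80)&(sx>50)&(sx<100)&(abs(sy)>120)&(abs(sy)<260); rng(k)
E
```

```text
631 [array([62.7, 73.2, 85.8]), array([19.7, 28.9, 32.9]), array([ 90.6, 107.4, 109.9])]
425 [array([62.9, 74.1, 86.2]), array([19.6, 26.6, 32.6]), array([105.3, 108.2, 109.9])]
[305.  30.]
38 [array([56.6, 57. , 57.3]), array([182.1, 189.2, 195.3]), array([68.5, 74.2, 79.9])]
[413.  55.]
387 [array([35.8, 46.7, 57.7]), array([67.7, 75.9, 83.6]), array([68.7, 72.4, 74.1])]
[507.  66.]
401 [array([35.8, 46.7, 57.8]), array([-32.6, -23.7, -16. ]), array([68.4, 72.3, 74.5])]
[600.  77.]
423 [array([35.7, 46.6, 57.7]), array([-132.6, -122.9, -115.7]), array([68.1, 72.3, 73.9])]
6622 [array([61.3, 73.9, 83.7]), array([-150.7,    3.8,  179.1]), array([71. , 74.4, 76.6])]
426 [array([56.9, 69.9, 82.6]), array([181.8, 188.5, 195.5]), array([80.6, 82.4, 84.5])]
```

```bash
cat >> h.py <<'E'
A=0.104; EX=np.array([np.cos(A),-np.sin(A)]); EY=np.array([np.sin(A),np.cos(A)]); N2=np.array([613.7,-20.2])
def sh(x,y,z): return np.r_[N2+x*EX+y*EY,z]
def inv_sh(p): s=np.array(p)[:2]-N2; return np.r_[s@EX,s@EY,p[2]]
E
python3 - <<'E'
from h import *
print(sh(74.5,26.2,97))
go(sh(74.5,26.2,170),-A)
E
```

```text
[690.51735776  -1.87560243  97.        ]
t=11.17 at [538.8 146.3 296.8] h=0.007 j6=1.61 open 91.9 F [-0.8  0.1  0.1]
-> total [1.51  1.493 1.263 0.106] calls>=2 rows>=5.9
```

>>> carry_out([
  [0.75,0.75,0.3,0.1],
  [0.75,0.75,0.3,0.1],
  [0.75,0.75,0.3,0.1],
  [0.75,0.75,0.3,0.1],
])

```text
clock: 11.5
ee_pos: [615.9, 69.5, 264.8]
eef_rot: [0.0, 0.999, -0.05, -0.002]
contact_force: [0.1, 0.7, -0.3]
opening: 91.9
```

>>> carry_out([
  [0.75,0.75,0.8,0],
  [0.75,0.75,0.8,0],
  [0.75,0.75,0.8,0],
  [0.75,0.75,0.8,0],
  [0.75,0.75,0.8,0],
])

```text
clock: 11.92
ee_pos: [680.8, -9.9, 184.6]
eef_rot: [-0.001, 0.999, -0.049, -0.003]
contact_force: [-0.4, 1.2, -0.0]
opening: 92.1
```

>>> carry_out([
  [0,0,0,0],
  [0,0,0,0],
])

```text
clock: 12.08
ee_pos: [682.4, -8.2, 190.5]
eef_rot: [-0.0, 0.999, -0.048, 0.001]
contact_force: [0.1, 0.5, 1.7]
opening: 91.9
```

```bash
python3 - <<'E'
from h import *
go(sh(74.5,26.2,97),-A)
snap("w4")
E
```

```text
t=12.08 at [682.4  -8.2 190.5] h=-0.096 j6=1.48 open 91.9 F [0.1 0.5 1.7]
-> total [ 0.073 -0.071  0.936  0.008] calls>=1 rows>=2.3
```

View pics/w4.png

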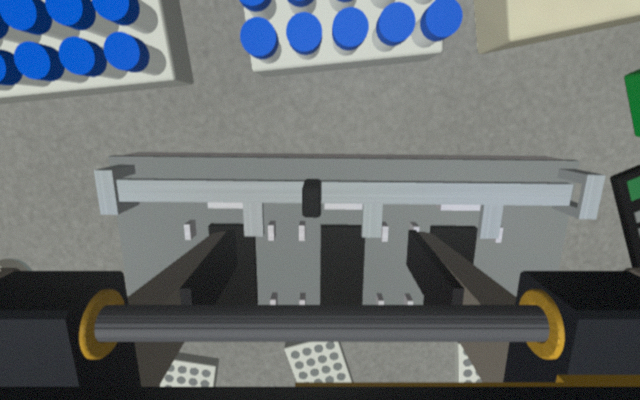

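```bash
python3 - <<'E'
from h import *
p,d,K,T=load("w4"); P=cloud(d,K,T); z=P[...,2]
m=np.zeros(z.shape,bool);m[165:225,290:335]=1
t=m&(abs(z-108.5)<4); q=P[t]; r=cv2.minAreaRect(q[:,:2].astype(np.float32)); print(r, np.median(q[:,2]), inv_sh([*r[0],109]))
E
```

```text
((691.2361450195312, -2.657601833343506), (13.176881790161133, 23.47812271118164), 83.94993591308594) 108.04972172751027 [ 75.29608497  25.49684503 109.        ]
```

>>> carry_out([
  [0.07,-0.07,0.4,0.008],
  [0.07,-0.07,0.6,0.008],
  [0.07,-0.07,0.6,0.008],
  [0.07,-0.07,0.6,0.008],
])

```text
clock: 12.47
ee_pos: [689.1, -2.8, 129.0]
eef_rot: [-0.0, 0.999, -0.052, -0.0]
contact_force: [1.3, 0.4, 0.2]
opening: 91.9
```

```bash
python3 - <<'E'
from h import *
go(sh(74.5,26.2,97),-A)
E
```

```text
t=12.47 at [689.1  -2.8 129. ] h=-0.105 j6=1.50 open 91.9 F [1.3 0.4 0.2]
-> total [ 0.013 -0.011  0.32  -0.001] calls>=1 rows>=0.8
```

>>> carry_out([
  [0.015,-0.005,0.2,0],
  [0.015,-0.005,0.31,0],
  [0.015,-0.005,0.31,0],
  [0.015,-0.005,0.31,0],
  [0.015,-0.005,0.31,0],
], jaw=1, squeeze=25)

```text
clock: 12.88
ee_pos: [692.1, -3.7, 99.3]
eef_rot: [0.0, 0.999, -0.053, 0.001]
contact_force: [0.4, 1.3, 0.4]
opening: 60.8
```

>>> carry_out([
  [0,0,0,0],
  [0,0,0,0],
  [0,0,0,0],
  [0,0,0,0],
  [0,0,0,0],
])

```text
clock: 13.3
ee_pos: [691.4, -3.6, 97.8]
eef_rot: [0.0, 0.999, -0.053, 0.0]
contact_force: [0.5, -0.1, 0.7]
opening: 27.1
```

>>> carry_out([
  [0,0,0,0],
  [0,0,0,0],
  [0,0,0,0],
])

```text
clock: 13.55
ee_pos: [691.4, -3.1, 97.6]
eef_rot: [-0.0, 0.999, -0.053, 0.0]
contact_force: [0.6, 1.7, -0.7]
opening: 13.6
```

```bash
python3 - <<'E'
from h import *
go(sh(74.5,26.2,97),-A)
E
```

```text
t=13.55 at [691.4  -3.1  97.6] h=-0.106 j6=1.50 open 13.6 F [ 0.6  1.7 -0.7]
-> total [-0.01  -0.012  0.006 -0.002] calls>=1 rows>=0.0
```

Gripped at 13.6 mm. Drawing back toward −y (tool +y).

>>> carry_out([
  [0,0.07,0,0],
  [0,0.14,0,0],
  [0,0.2,0,0],
  [0,0.23,0,0],
  [0,0.23,0,0],
])

```text
clock: 13.97
ee_pos: [688.7, -28.1, 97.6]
eef_rot: [0.001, 0.999, -0.054, -0.0]
contact_force: [0.0, -0.8, 0.4]
opening: 14.0
```

>>> carry_out([
  [0,0.02,0,0],
  [0,0.04,0,0],
  [0,0.04,0,0],
])

```text
clock: 14.22
ee_pos: [688.7, -28.3, 97.6]
eef_rot: [-0.002, 0.999, -0.053, 0.0]
contact_force: [2.2, 9.1, 0.2]
opening: 13.9
```

```bash
python3 - <<'E'
from h import *
go(sh(74.5,0,97),-A); print(inv_sh(pose()[1]))
E
```

```text
t=14.22 at [688.7 -28.3  97.6] h=-0.106 j6=1.46 open 13.9 F [2.2 9.1 0.2]
-> total [-0.009 -0.003  0.006 -0.002] calls>=1 rows>=0.0
[75.44622321 -0.25505107 97.63829324]
```

>>> carry_out([
  [0,-0.03,0,0],
  [0,-0.03,0,0],
  [0,-0.03,0,0],
  [0,-0.03,0,0],
], jaw=0.45)

```text
clock: 14.55
ee_pos: [688.7, -28.1, 97.6]
eef_rot: [0.0, 0.999, -0.053, -0.0]
contact_force: [-0.4, 0.7, -0.3]
opening: 38.3
```

>>> carry_out([
  [0,0,-0.4,0],
  [0,0,-0.8,0],
  [0,0,-1,0],
  [0,0,-1,0],
])

```text
clock: 14.88
ee_pos: [692.2, -28.8, 205.4]
eef_rot: [0.001, 0.999, -0.053, 0.006]
contact_force: [0.8, 0.8, 1.3]
opening: 50.6
```

>>> carry_out([
  [-1,0,-0.6,0],
  [-1,0,-0.6,0],
  [-1,0,-0.6,0],
  [-1,0,-0.6,0],
], jaw=0)

```text
clock: 15.22
ee_pos: [587.2, -16.7, 260.9]
eef_rot: [0.001, 0.999, -0.053, 0.001]
contact_force: [0.4, 0.3, -0.1]
opening: 75.6
```

>>> carry_out([
  [-0.7,0,-0.5,-0.1],
  [-0.7,0,-0.5,-0.1],
  [-0.7,0,-0.5,-0.1],
  [-0.7,0,-0.5,-0.1],
])

```text
clock: 15.55
ee_pos: [520.0, -9.8, 308.8]
eef_rot: [0.001, 1.0, -0.001, 0.002]
contact_force: [0.9, -0.4, -0.4]
opening: 91.8
```

```bash
python3 - <<'E'
from h import *
go(sh(74.5,0,97),-A)
snap("w5")
E
```

```text
t=15.55 at [520.   -9.8 308.8] h=-0.002 j6=1.32 open 91.8 F [ 0.9 -0.4 -0.4]
-> total [1.671 0.175 2.124 0.097] calls>=3 rows>=6.5
```

View pics/w5.png

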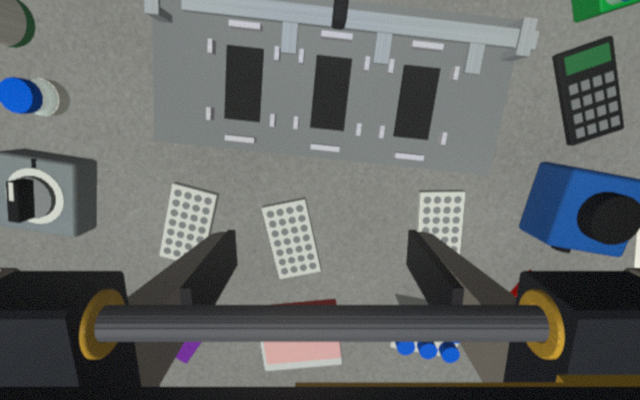

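```bash
cat >> h.py <<'E'
def plates(p,d,K,T,zt=14,xr=(300,545),verbose=True):
    z=cloud(d,K,T); hsv=cv2.cvtColor(p,cv2.COLOR_BGR2HSV)
    m=(hsv[...,2]>150)&(hsv[...,1]<40)&(abs(z[...,2]-zt)<7)&(z[...,0]>xr[0])&(z[...,0]<xr[1])
    m=cv2.morphologyEx(m.astype(np.uint8),cv2.MORPH_CLOSE,np.ones((11,11)))
    out=[]
    cs,_=cv2.findContours(m,cv2.RETR_EXTERNAL,cv2.CHAIN_APPROX_NONE)
    for c in cs:
        if cv2.contourArea(c)<800: continue
        w=np.array([ray(K,T,q[0],zt)[:2] for q in c],np.float32); r=cv2.minAreaRect(w)
        b=cv2.boxPoints(r); e=[b[1]-b[0],b[2]-b[1]]; L=max(e,key=np.linalg.norm); h=np.arctan2(L[1],L[0]); h=(h+np.pi/2)%np.pi-np.pi/2
        print("plate px",c.mean((0,1)).round(0),"ctr",np.round(r[0],1),"size",np.round(sorted(r[1]),1),"h %.3f"%h); out.append((*r[0],h))
    return out
E
python3 - <<'E'
from h import *
for n in ("w1","w2","w3","w5"): print(n); plates(*load(n))
E
```

```text
w1
plate px [433. 184.] ctr [ 433.9 -175.8] size [ 62.8 109. ] h 0.013
plate px [195. 178.] ctr [440.5 176. ] size [ 60.6 109.3] h -0.277
plate px [307. 170.] ctr [453.3  10.2] size [ 61.2 109.7] h 0.200
w2
plate px [437. 168.] ctr [440.9 177.1] size [ 62.4 109.4] h -0.280
plate px [568. 159.] ctr [453.2  12.1] size [ 63.1 109.3] h 0.201
w3
plate px [554. 238.] ctr [ 443.6 -173.8] size [66.  90.7] h 0.016
plate px [298. 239.] ctr [440.8 176.1] size [ 61.5 109.4] h -0.276
plate px [414. 226.] ctr [453.6  11.1] size [ 62.6 109.4] h 0.201
w5
plate px [291. 239.] ctr [419.4  31. ] size [ 61.1 109.5] h 0.201
plate px [443. 217.] ctr [ 444.1 -175.6] size [63.3 89.5] h 0.011
plate px [185. 221.] ctr [440.7 175.8] size [ 60.7 109.4] h -0.278
```

```bash
python3 - <<'E'
from h import *
go([440.7,176,120],-0.278)
E
```

```text
t=15.60 at [520.1  -9.8 307.3] h=-0.002 j6=1.32 open 91.8 F [ 0.1 -0.1 -0.6]
-> total [-0.8   -1.857  1.871  0.263] calls>=2 rows>=6.6
```

>>> carry_out([
  [-0.4,-0.93,0.8,0],
  [-0.4,-0.93,0.8,0],
  [-0.4,-0.93,0.8,0],
  [-0.4,-0.93,0.8,0],
])

```text
clock: 15.93
ee_pos: [474.9, 87.3, 219.9]
eef_rot: [-0.001, 1.0, 0.001, -0.007]
contact_force: [-0.5, -0.6, 0.4]
opening: 91.6
```

>>> carry_out([
  [-0.4,-0.93,0.8,0.26],
  [-0.4,-0.93,0.8,0.26],
  [-0.4,-0.93,0.8,0.26],
  [-0.4,-0.93,0.8,0.26],
  [-0.4,-0.93,0.8,0.26],
])

```text
clock: 16.35
ee_pos: [437.8, 177.4, 144.2]
eef_rot: [0.001, 0.991, -0.135, -0.003]
contact_force: [0.1, 0.0, 0.1]
opening: 92.1
```

```bash
python3 - <<'E'
from h import *
go([440.7,176,22],-0.278)
p,d,K,T=snap("w6"); plates(p,d,K,T)
go([440.7,176,22],-0.278)
E
```

```text
t=16.35 at [437.8 177.4 144.2] h=-0.270 j6=1.97 open 92.1 F [0.1 0.  0.1]
-> total [0.039 0.002 1.221 0.007] calls>=2 rows>=2.9
plate px [320. 189.] ctr [440.6 176.5] size [ 61.1 108.5] h -0.277
plate px [491. 169.] ctr [419.6  32. ] size [ 61.9 109. ] h 0.200
t=16.40 at [439.8 176.5 146.2] h=-0.272 j6=1.97 open 92.0 F [ 0.3 -0.1  1.1]
-> total [1.300e-02 1.000e-03 1.242e+00 6.000e-03] calls>=2 rows>=3.0
```

View pics/w6.png

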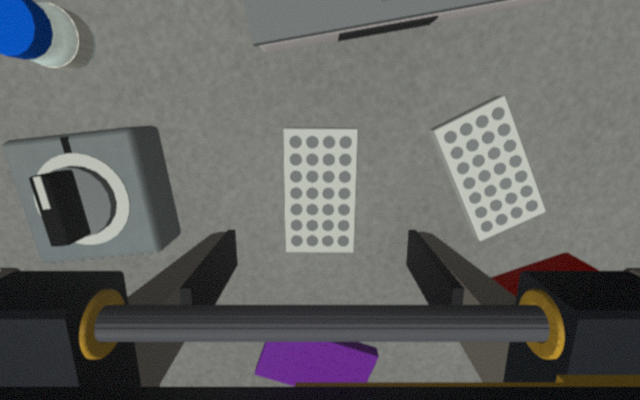

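>>> carry_out([
  [0.013,0,0.4,0.006],
  [0.013,0,0.8,0.006],
  [0.013,0,0.9,0.006],
  [0.013,0,0.9,0.006],
  [0.013,0,0.9,0.006],
])

```text
clock: 16.82
ee_pos: [442.9, 175.7, 58.9]
eef_rot: [-0.0, 0.99, -0.14, 0.001]
contact_force: [0.2, -0.0, 0.1]
opening: 91.9
```

```bash
python3 - <<'E'
from h import *
go([440.7,176.3,21],-0.278)
E
```

```text
t=16.82 at [442.9 175.7  58.9] h=-0.281 j6=1.98 open 91.9 F [ 0.2 -0.   0.1]
-> total [-0.023 -0.     0.379 -0.003] calls>=1 rows>=0.9
```

>>> carry_out([
  [-0.02,0,0.2,0],
  [-0.02,0,0.3,0],
  [-0.02,0,0.3,0],
  [-0.02,0,0.3,0],
  [-0.02,0,0.3,0],
])

```text
clock: 17.23
ee_pos: [440.6, 177.0, 29.0]
eef_rot: [-0.0, 0.99, -0.14, 0.001]
contact_force: [-0.4, -1.7, -0.4]
opening: 91.8
```

```bash
python3 - <<'E'
from h import *
go([440.7,176.3,21],-0.278)
E
```

```text
t=17.23 at [440.6 177.   29. ] h=-0.280 j6=1.98 open 91.8 F [-0.4 -1.7 -0.4]
-> total [ 0.003  0.006  0.08  -0.002] calls>=1 rows>=0.2
```

>>> carry_out([
  [0,0.005,0.08,0],
  [0,0.005,0.08,0],
  [0,0.005,0.08,0],
])

```text
clock: 17.48
ee_pos: [439.0, 176.4, 19.4]
eef_rot: [0.0, 0.99, -0.14, -0.0]
contact_force: [-0.3, 0.9, -0.2]
opening: 92.0
```

>>> carry_out([
  [0,0,0,0],
  [0,0,0,0],
  [0,0,0,0],
  [0,0,0,0],
  [0,0,0,0],
], jaw=1, squeeze=35)

```text
clock: 17.9
ee_pos: [439.3, 176.4, 19.7]
eef_rot: [-0.0, 0.99, -0.14, 0.0]
contact_force: [0.5, 0.6, 1.7]
opening: 61.5
```

>>> carry_out([
  [0,0,0,0],
  [0,0,0,0],
])

```text
clock: 18.07
ee_pos: [439.3, 176.4, 19.7]
eef_rot: [-0.0, 0.99, -0.14, 0.0]
contact_force: [0.0, 0.7, 0.7]
opening: 61.5
```

>>> carry_out([
  [0,0,-0.3,0],
  [0,0,-0.7,0],
  [0,0,-1,0],
  [0,0,-1,0],
])

```text
clock: 18.4
ee_pos: [443.7, 177.1, 126.0]
eef_rot: [-0.002, 0.99, -0.139, 0.006]
contact_force: [1.1, -0.6, -0.5]
opening: 61.4
```

```bash
python3 - <<'E'
from h import *
print(sh(0,100,0)); go(np.r_[np.array([624,78.8])-1.2*EX,130],-A)
E
```

```text
[624.0812624   79.25968727   0.        ]
t=18.40 at [443.7 177.1 126. ] h=-0.280 j6=1.98 open 61.4 F [ 1.1 -0.6 -0.5]
-> total [ 1.993  0.448 -0.02  -0.168] calls>=2 rows>=4.9
```

>>> carry_out([
  [0.95,0.2,-0.15,-0.08],
  [0.95,0.2,-0.15,-0.08],
  [0.95,0.2,-0.15,-0.08],
  [0.95,0.2,-0.15,-0.08],
])

```text
clock: 18.73
ee_pos: [527.9, 129.0, 134.9]
eef_rot: [0.0, 0.995, -0.099, 0.001]
contact_force: [1.1, -0.5, -1.3]
opening: 61.7
```

```bash
python3 - <<'E'
from h import *
go(np.r_[np.array([624,78.8])-1.2*EX,130],-A)
E
```

```text
t=18.73 at [527.9 129.  134.9] h=-0.199 j6=1.79 open 61.7 F [ 1.1 -0.5 -1.3]
-> total [ 1.029  0.303  0.051 -0.091] calls>=2 rows>=2.6
```

>>> carry_out([
  [1,0.3,0,-0.09],
  [1,0.3,0,-0.09],
  [1,0.3,0,-0.09],
  [1,0.3,0,-0.09],
  [1,0.3,0,-0.09],
])

```text
clock: 19.15
ee_pos: [616.1, 82.2, 133.1]
eef_rot: [-0.0, 0.999, -0.051, -0.002]
contact_force: [-0.4, -0.4, -1.5]
opening: 61.5
```

>>> carry_out([
  [0,0,0,0],
  [0,0,0,0],
  [0,0,0,0],
])

```text
clock: 19.4
ee_pos: [615.9, 83.0, 134.3]
eef_rot: [-0.0, 0.999, -0.05, -0.001]
contact_force: [-0.5, 0.3, -1.1]
opening: 61.7
```

```bash
python3 - <<'E'
from h import *
go(np.r_[np.array([624,78.8])-1.2*EX,130],-A)
p,d,K,T=snap("w7")
E
```

```text
t=19.40 at [615.9  83.  134.3] h=-0.101 j6=1.61 open 61.7 F [-0.5  0.3 -1.1]
-> total [0.073 0.034 0.043 0.003] calls>=1 rows>=0.2
```

View pics/w7.png

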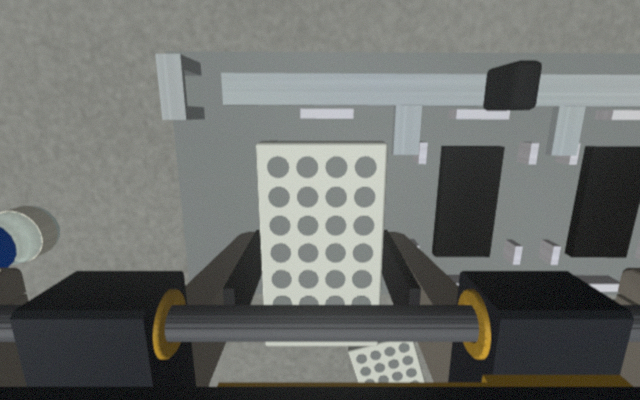

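```bash
cat >> h.py <<'E'
def held(p,d,K,T,off=19.7):
    """front edge & left/right edges of the held plate (top plane), in shaker frame relative to TCP"""
    tcp=pose()[1]; zt=tcp[2]-off+14
    hsv=cv2.cvtColor(p,cv2.COLOR_BGR2HSV); g=hsv[...,2]
    z=cloud(d,K,T)[...,2]
    m=(g>140)&(hsv[...,1]<40)&(abs(z-zt)<9); m[270:]=0; m[:,:230]=0; m[:,410:]=0
    m=cv2.morphologyEx(m.astype(np.uint8),cv2.MORPH_CLOSE,np.ones((15,15)))
    f=[];l=[];r=[]
    for u in range(275,370,3):
        v=np.where(m[:,u])[0]
        if len(v): f.append(ray(K,T,(u,v.min()),zt)[:2])
    for v in range(165,225,3):
        u=np.where(m[v])[0]
        if len(u): l.append(ray(K,T,(u.min(),v),zt)[:2]); r.append(ray(K,T,(u.max()+1,v),zt)[:2])
    t=inv_sh(tcp)
    for n,q in (("front",f),("left",l),("right",r)):
        s=np.array([inv_sh([*a,0])[:2] for a in q])-t[:2]; 
        k=np.polyfit(s[:,1],s[:,0],1) if n=="front" else np.polyfit(s[:,0],s[:,1],1)
        print(n,"mean",np.median(s,0).round(1),"slope %.3f"%k[0],"abs",(np.median(s,0)+t[:2]).round(1))
    print("tcp sh",t.round(1))
E
python3 - <<'E'
from h import *
p,d,K,T=load("w7"); held(p,d,K,T)
E
```

```text
front mean [55.6 -0.8] slope -0.004 abs [ 47.5 101.9]
left mean [31.6 29.5] slope 0.004 abs [ 23.4 132.2]
right mean [ 31.8 -31.5] slope 0.003 abs [23.6 71.2]
tcp sh [ -8.2 102.7 134.5]
```

```bash
python3 - <<'E'
from h import *
p,d,K,T=load("w7"); P=cloud(d,K,T); z=P[...,2]
g=cv2.cvtColor(p,cv2.COLOR_BGR2HSV)[...,2]
m=(g>165)&(abs(z-63)<5)&(P[...,0]>540); m[:,:230]=0
n,l,s,c=cv2.connectedComponentsWithStats(m.astype(np.uint8))
for i in range(1,n):
    if s[i,4]>40: print(c[i].round(1),s[i],inv_sh(ray(K,T,c[i],64)).round(1))
E
```

```text
[326.4 113.5] [300 109  54  10 534] [61.  98.8 64. ]
[482.2 114.5] [456 110  54  10 482] [60.8 -0.7 64. ]
[625.7 115. ] [612 111  28   9 246] [ 60.8 -92.4  64. ]
[422.5 152.6] [419 143   9  21 167] [36.4 35.5 64. ]
[533.4 153.3] [529 143  10  22 168] [ 36.2 -37.3  64. ]
[574.3 157.5] [569 144  11  21  86] [ 33.6 -64.7  64. ]
[517.2 255.4] [513 247  10  18 132] [-35.9 -37.2  64. ]
[555.2 255.4] [551 247  10  18 133] [-35.8 -64.2  64. ]
[605.2 286.5] [591 284  28   7 155] [ -60.  -104.8   64. ]
```

>>> carry_out([
  [0.077,0.033,0,0.003],
  [0.077,0.033,0.2,0.003],
  [0.077,0.033,0.4,0.003],
  [0.077,0.033,0.47,0.003],
  [0.077,0.033,0.47,0.003],
])

```text
clock: 19.87
ee_pos: [622.8, 77.9, 85.1]
eef_rot: [-0.0, 0.999, -0.053, -0.002]
contact_force: [-0.3, 0.5, -1.3]
opening: 61.5
```

>>> carry_out([
  [0,0,0,0],
  [0,0,0,0],
])

```text
clock: 20.03
ee_pos: [625.5, 77.8, 89.0]
eef_rot: [0.0, 0.999, -0.053, 0.001]
contact_force: [0.1, -0.3, -1.9]
opening: 62.0
```

```bash
python3 - <<'E'
from h import *
go(sh(-0.5,99.4,70),-A); print(inv_sh(pose()[1]))
E
```

```text
t=20.03 at [625.5  77.8  89. ] h=-0.105 j6=1.61 open 62.0 F [ 0.1 -0.3 -1.9]
-> total [-0.021 -0.007  0.19  -0.001] calls>=1 rows>=0.5
[ 1.59455743 98.73466258 88.98985723]
```

>>> carry_out([
  [-0.018,-0.006,0.03,0],
  [-0.018,-0.006,0.06,0],
  [-0.018,-0.006,0.08,0],
  [-0.018,-0.006,0.08,0],
])

```text
clock: 20.37
ee_pos: [622.5, 78.7, 79.2]
eef_rot: [-0.0, 0.999, -0.053, -0.0]
contact_force: [-0.5, 0.8, -1.4]
opening: 61.3
```

```bash
python3 - <<'E'
from h import *
go(sh(-0.5,99.4,70),-A); print(inv_sh(pose()[1]))
snap("w8")
E
```

```text
t=20.37 at [622.5  78.7  79.2] h=-0.105 j6=1.61 open 61.3 F [-0.5  0.8 -1.4]
-> total [ 0.011 -0.001  0.092 -0.001] calls>=1 rows>=0.2
[-1.56291806 99.30743761 79.22088434]
```

View pics/w8.png

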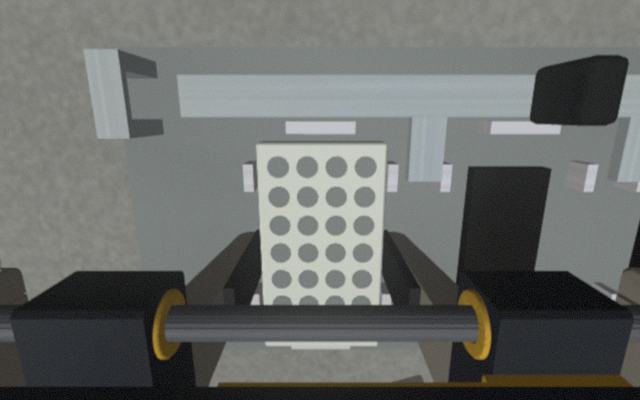

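```bash
python3 - <<'E'
from h import *
p,d,K,T=load("w8")
for uv,z in (((320,142.5),73.3),((320,134),64),((320,146),59.5)): print(uv,inv_sh(ray(K,T,uv,z)).round(1))
for u,z in ((257.5,73.3),(385,73.3),(254.5,64),(387.5,64)): print(u,inv_sh(ray(K,T,(u,177),z)).round(1))
E
```

```text
(320, 142.5) [54.6 98.8 73.3]
(320, 134) [58.  98.8 64. ]
(320, 146) [51.8 98.9 59.5]
257.5 [ 38.4 128.5  73.3]
385 [38.4 67.9 73.3]
254.5 [ 36.7 131.8  64. ]
387.5 [36.7 64.9 64. ]
```

>>> carry_out([
  [0.003,0,0.03,0],
  [0.003,0,0.06,0],
  [0.003,0,0.09,0],
  [0.003,0,0.1,0],
  [0.003,0,0.1,0],
])

```text
clock: 20.83
ee_pos: [623.5, 78.7, 70.5]
eef_rot: [0.0, 0.999, -0.053, 0.0]
contact_force: [-1.4, -1.0, 3.1]
opening: 61.7
```

```bash
python3 - <<'E'
from h import *
go(sh(-0.5,99.4,70),-A); print(inv_sh(pose()[1]))
E
```

```text
t=20.83 at [623.5  78.7  70.5] h=-0.105 j6=1.61 open 61.7 F [-1.4 -1.   3.1]
-> total [-0.    -0.     0.005 -0.001] calls>=1 rows>=0.0
[-0.47016562 99.35904226 70.45205607]
```

>>> carry_out([
  [0,0,0.02,0],
  [0,0,0.02,0],
  [0,0,0.02,0],
])

```text
clock: 21.08
ee_pos: [623.7, 78.6, 69.7]
eef_rot: [0.0, 0.999, -0.053, 0.0]
contact_force: [-5.9, -0.4, 11.8]
opening: 61.6
```

>>> carry_out([
  [0,0,-0.02,0],
  [0,0,-0.02,0],
  [0,0,-0.02,0],
], jaw=0.2)

```text
clock: 21.33
ee_pos: [623.3, 78.6, 69.5]
eef_rot: [0.0, 0.999, -0.053, 0.0]
contact_force: [-0.5, 0.5, 0.6]
opening: 73.7
```

>>> carry_out([
  [0,0,-0.2,0],
  [0,0,-0.4,0],
  [0,0,-0.4,0],
  [0,0,-0.4,0],
])

```text
clock: 21.67
ee_pos: [624.0, 78.6, 110.3]
eef_rot: [0.0, 0.999, -0.053, 0.001]
contact_force: [-0.2, -0.8, -1.2]
opening: 73.3
```

```bash
python3 - <<'E'
from h import *
go(sh(-0.5,99.4,70),-A)
snap("w9")
E
```

```text
t=21.67 at [624.   78.6 110.3] h=-0.105 j6=1.61 open 73.3 F [-0.2 -0.8 -1.2]
-> total [-0.006 -0.001  0.403 -0.001] calls>=1 rows>=1.0
```

View pics/w9.png

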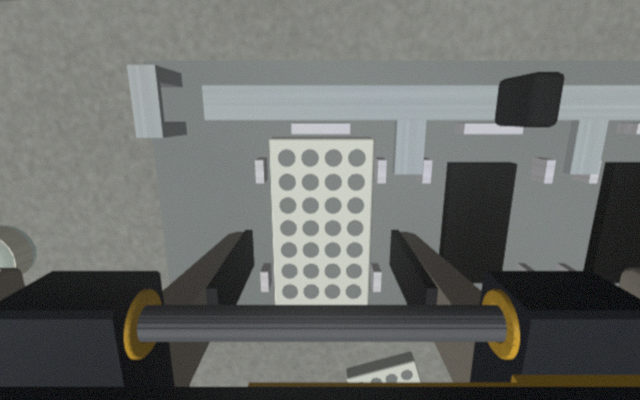

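```bash
cat >> h.py <<'E'
def nestcheck(p,d,K,T,ys=(100,0,-100)):
    P=cloud(d,K,T); S=P[...,:2]-N2; sx=S@EX; sy=S@EY; z=P[...,2]
    for y in ys:
        m=(abs(sx)<50)&(abs(sy-y)<27)&(abs(z-62)<15)
        if m.sum()<300: print(y,"few",m.sum()); continue
        a=np.c_[sx[m],sy[m]-y,np.ones(m.sum())]; k,*_=np.linalg.lstsq(a,z[m],rcond=None)
        dk=(abs(sx)<80)&(abs(z-50)<4); 
        print("nest",y,"z0 %.1f"%k[2],"tilt",k[:2].round(3),"deck %.1f"%np.median(z[dk]),"n",m.sum())
E
python3 - <<'E'
from h import *
p,d,K,T=load("w9"); nestcheck(p,d,K,T); plates(p,d,K,T,64,(540,720))
E
```

```text
nest 100 z0 63.6 tilt [ 0.    -0.001] deck 49.5 n 13330
nest 0 z0 55.9 tilt [-0.06  -0.067] deck 49.5 n 10129
nest -100 z0 57.5 tilt [-0.031 -0.216] deck 49.5 n 6927
plate px [320. 215.] ctr [629.9  77.4] size [ 77.8 115.4] h -0.105
```

>>> carry_out([
  [-0.5,0,-0.6,0],
  [-0.5,0,-0.6,0],
  [-0.5,0,-0.6,0],
], jaw=0)

```text
clock: 21.97
ee_pos: [572.7, 84.6, 172.7]
eef_rot: [-0.0, 0.999, -0.052, 0.002]
contact_force: [1.0, 0.4, 1.2]
opening: 90.7
```

>>> carry_out([
  [-1,0.4,0,-0.29],
  [-1,0.4,0,-0.29],
  [-1,0.4,0,-0.29],
  [-1,0.4,0,-0.29],
])

```text
clock: 22.3
ee_pos: [464.5, 54.5, 166.3]
eef_rot: [-0.001, 0.995, 0.1, -0.004]
contact_force: [0.4, -0.4, -0.3]
opening: 91.9
```

```bash
python3 - <<'E'
from h import *
go([419.5,31.5,130],0.2)
E
```

```text
t=22.30 at [464.5  54.5 166.3] h=0.200 j6=1.23 open 91.9 F [ 0.4 -0.4 -0.3]
-> total [-0.484  0.136  0.367 -0.   ] calls>=1 rows>=1.5
```

>>> carry_out([
  [-0.48,0.136,0.3,0],
  [-0.48,0.136,0.3,0],
  [-0.48,0.136,0.3,0],
  [-0.48,0.136,0.3,0],
])

```text
clock: 22.63
ee_pos: [425.3, 31.8, 138.7]
eef_rot: [-0.0, 0.995, 0.098, -0.0]
contact_force: [1.3, 0.5, 0.7]
opening: 92.2
```

```bash
python3 - <<'E'
from h import *
p,d,K,T=snap("w10"); r=plates(p,d,K,T)
go([419.5,31.5,20],0.2)
E
```

```text
plate px [556. 227.] ctr [ 434.4 -175.4] size [ 62.  108.6] h 0.014
plate px [320. 201.] ctr [419.5  31.3] size [ 60.9 108.7] h 0.201
t=22.68 at [426.4  31.9 139.8] h=0.198 j6=1.16 open 91.9 F [0.7 0.3 0.6]
-> total [-0.07  -0.01   1.198 -0.002] calls>=2 rows>=2.9
```

View pics/w10.png

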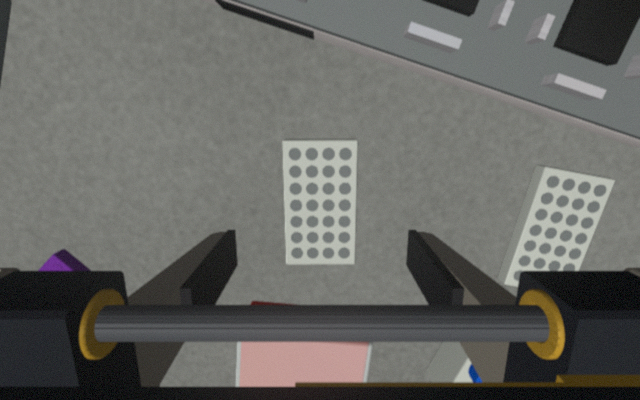

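```bash
python3 - <<'E'
from h import *
p,d,K,T=load("w5"); P=cloud(d,K,T); q=P[340:362,270:330].reshape(-1,3); print(np.median(q,0),q.min(0),q.max(0))
E
```

```text
[270.66841612  15.20081682  53.6562684 ] [252.21239814 -21.53896455  50.66022858] [587.52680885  61.90254152 461.5510139 ]
```

>>> carry_out([
  [-0.065,-0.01,0.4,0],
  [-0.065,-0.01,0.8,0],
  [-0.065,-0.01,0.9,0],
  [-0.065,-0.01,0.9,0],
  [-0.065,-0.01,0.9,0],
])

```text
clock: 23.1
ee_pos: [420.2, 31.6, 50.6]
eef_rot: [0.0, 0.995, 0.099, 0.0]
contact_force: [-0.2, -0.1, 0.6]
opening: 92.0
```

```bash
python3 - <<'E'
from h import *
go([419.5,31.5,20],0.2)
E
```

```text
t=23.10 at [420.2  31.6  50.6] h=0.199 j6=1.16 open 92.0 F [-0.2 -0.1  0.6]
-> total [-0.007 -0.001  0.306 -0.001] calls>=1 rows>=0.7
```

>>> carry_out([
  [-0.007,0,0.15,0],
  [-0.007,0,0.3,0],
  [-0.007,0,0.3,0],
  [-0.007,0,0.3,0],
])

```text
clock: 23.43
ee_pos: [419.7, 31.2, 21.3]
eef_rot: [0.0, 0.995, 0.099, 0.001]
contact_force: [0.0, 0.1, -0.6]
opening: 91.7
```

>>> carry_out([
  [0,0,0,0],
  [0,0,0,0],
  [0,0,0,0],
  [0,0,0,0],
  [0,0,0,0],
], jaw=1, squeeze=35)

```text
clock: 23.85
ee_pos: [418.5, 31.3, 20.1]
eef_rot: [0.0, 0.995, 0.099, 0.0]
contact_force: [-0.6, 0.2, 3.1]
opening: 61.7
```

>>> carry_out([
  [0,0,0,0],
  [0,0,0,0],
])

```text
clock: 24.02
ee_pos: [418.5, 31.3, 20.1]
eef_rot: [0.0, 0.995, 0.099, 0.0]
contact_force: [-0.8, 0.1, 5.3]
opening: 61.3
```

>>> carry_out([
  [0,0,-0.3,0],
  [0,0,-0.7,0],
  [0,0,-1,0],
  [0,0,-1,0],
])

```text
clock: 24.35
ee_pos: [422.3, 30.6, 125.4]
eef_rot: [0.002, 0.995, 0.099, 0.005]
contact_force: [1.3, -1.0, -0.4]
opening: 61.9
```

```bash
python3 - <<'E'
from h import *
go(sh(-8,0,135),-A)
E
```

```text
t=24.35 at [422.3  30.6 125.4] h=0.199 j6=1.16 open 61.9 F [ 1.3 -1.  -0.4]
-> total [ 1.701  0.852 -0.074  0.289] calls>=2 rows>=4.6
```

>>> carry_out([
  [0.8,0.4,-0.15,0],
  [0.8,0.4,-0.15,0],
  [0.8,0.4,-0.15,0],
  [0.8,0.4,-0.15,0],
])

```text
clock: 24.68
ee_pos: [505.9, 7.1, 133.8]
eef_rot: [-0.0, 0.995, 0.099, -0.0]
contact_force: [0.3, 0.6, -1.6]
opening: 61.6
```

>>> carry_out([
  [0.9,0.45,0,0.29],
  [0.9,0.45,0,0.29],
  [0.9,0.45,0,0.29],
  [0.9,0.45,0,0.29],
  [0.9,0.45,0,0.29],
])

```text
clock: 25.1
ee_pos: [600.2, -18.1, 133.0]
eef_rot: [-0.0, 0.999, -0.052, -0.002]
contact_force: [-0.8, 0.3, -2.3]
opening: 61.3
```

>>> carry_out([
  [0,0,0,0],
  [0,0,0,0],
  [0,0,0,0],
])

```text
clock: 25.35
ee_pos: [600.3, -17.9, 134.3]
eef_rot: [-0.0, 0.999, -0.052, -0.001]
contact_force: [0.3, 0.0, -1.1]
opening: 61.5
```

```bash
python3 - <<'E'
from h import *
go(sh(-0.6,-0.2,85),-A)
p,d,K,T=snap("w11"); held(p,d,K,T,20.1)
P=cloud(d,K,T); z=P[...,2]
g=cv2.cvtColor(p,cv2.COLOR_BGR2HSV)[...,2]
m=(g>165)&(abs(z-63)<5)&(P[...,0]>540)
n,l,s,c=cv2.connectedComponentsWithStats(m.astype(np.uint8))
for i in range(1,n):
    if 40<s[i,4]<2000: print(c[i].round(1),s[i],inv_sh(ray(K,T,c[i],64)).round(1))
E
```

```text
t=25.35 at [600.3 -17.9 134.3] h=-0.104 j6=1.44 open 61.5 F [ 0.3  0.  -1.1]
-> total [ 0.13   0.011  0.493 -0.   ] calls>=1 rows>=1.2
front mean [55.2 -1.1] slope -0.000 abs [41.9 -0.2]
left mean [31.6 29.3] slope 0.003 abs [18.3 30.1]
right mean [ 31.6 -31.5] slope 0.005 abs [ 18.4 -30.7]
tcp sh [-13.3   0.8 134.5]
[166.1 105. ] [140 101  53   9 472] [61.1 98.4 64. ]
[323.  105.6] [297 101  53  10 508] [60.8 -1.2 64. ]
[480.  105.4] [454 101  54  10 518] [  60.9 -100.9   64. ]
[114.3 144.9] [110 135  10  21 146] [ 36. 135.  64.]
[226.  144.9] [222 135   9  21 143] [36.1 62.1 64. ]
[419.8 145. ] [416 135   9  21 163] [ 36.1 -64.4  64. ]
[531.4 145. ] [527 135  10  21 155] [  36.  -137.3   64. ]
[129.6 247.6] [126 239   9  18 120] [-35.6 135.   64. ]
[515.8 248.3] [512 239   9  19 124] [ -36.1 -137.3   64. ]
```

View pics/w11.png

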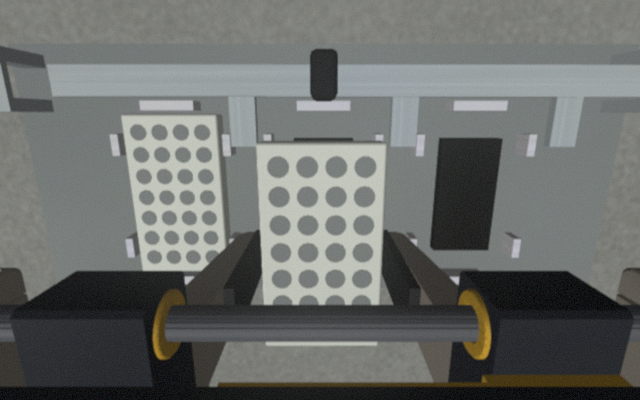

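>>> carry_out([
  [0.131,0.012,0,0],
  [0.131,0.012,0.2,0],
  [0.131,0.012,0.4,0],
  [0.131,0.012,0.45,0],
  [0.131,0.012,0.45,0],
])

```text
clock: 25.82
ee_pos: [612.4, -20.5, 87.6]
eef_rot: [-0.0, 0.999, -0.052, -0.002]
contact_force: [0.4, -0.3, -1.2]
opening: 61.9
```

>>> carry_out([
  [0,0,0,0],
  [0,0,0,0],
  [0,0,0,0],
])

```text
clock: 26.07
ee_pos: [615.4, -21.2, 91.2]
eef_rot: [0.0, 0.999, -0.053, 0.001]
contact_force: [0.5, -0.0, -1.5]
opening: 61.6
```

```bash
python3 - <<'E'
from h import *
go(sh(-0.2,-0.4,79.5),-A)
E
```

```text
t=26.07 at [615.4 -21.2  91.2] h=-0.105 j6=1.45 open 61.6 F [ 0.5 -0.  -1.5]
-> total [-0.02  -0.004  0.117 -0.001] calls>=1 rows>=0.3
```

>>> carry_out([
  [-0.015,-0.004,0.04,0],
  [-0.015,-0.004,0.08,0],
  [-0.015,-0.004,0.11,0],
  [-0.015,-0.004,0.11,0],
  [-0.015,-0.004,0.11,0],
])

```text
clock: 26.48
ee_pos: [612.7, -20.4, 78.3]
eef_rot: [-0.0, 0.999, -0.053, -0.0]
contact_force: [-0.1, -0.1, -1.7]
opening: 61.8
```

```bash
python3 - <<'E'
from h import *
go(sh(-0.2,-0.4,70),-A); print(inv_sh(pose()[1]))
p,d,K,T=snap("w12"); held(p,d,K,T,20.1)
E
```

```text
t=26.48 at [612.7 -20.4  78.3] h=-0.105 j6=1.45 open 61.8 F [-0.1 -0.1 -1.7]
-> total [ 0.008  0.001  0.083 -0.001] calls>=1 rows>=0.2
[-0.95103725 -0.28063481 78.25503951]
front mean [84.7 -1.2] slope -0.026 abs [83.8 -1.5]
left mean [31.8 32.4] slope 0.628 abs [31.  32.1]
right mean [ 31.8 -32. ] slope -0.281 abs [ 30.9 -32.2]
tcp sh [-0.8 -0.3 78.4]
```

View pics/w12.png

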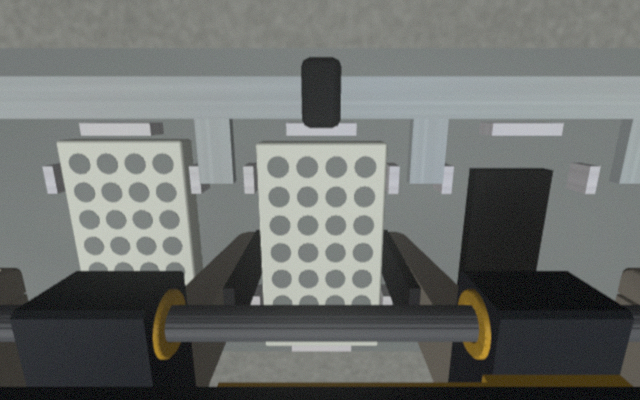

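>>> carry_out([
  [0.003,0,0.03,0],
  [0.003,0,0.06,0],
  [0.003,0,0.09,0],
  [0.003,0,0.1,0],
  [0.003,0,0.1,0],
])

```text
clock: 26.95
ee_pos: [613.5, -20.5, 70.1]
eef_rot: [0.0, 0.999, -0.052, -0.0]
contact_force: [-3.9, 0.9, 9.8]
opening: 61.5
```

```bash
python3 - <<'E'
from h import *
go(sh(-0.2,-0.4,70),-A)
E
```

```text
t=26.95 at [613.5 -20.5  70.1] h=-0.105 j6=1.45 open 61.5 F [-3.9  0.9  9.8]
-> total [-0.     0.001  0.001 -0.001] calls>=1 rows>=0.0
```

>>> carry_out([
  [0,0,0.015,0],
  [0,0,0.015,0],
  [0,0,0.015,0],
])

```text
clock: 27.2
ee_pos: [613.5, -20.5, 70.0]
eef_rot: [0.0, 0.999, -0.052, -0.0]
contact_force: [-9.0, 2.0, 17.0]
opening: 61.7
```

>>> carry_out([
  [0,0,-0.025,0],
  [0,0,-0.025,0],
  [0,0,-0.025,0],
], jaw=0.2)

```text
clock: 27.45
ee_pos: [613.6, -20.6, 69.7]
eef_rot: [0.0, 0.999, -0.053, 0.0]
contact_force: [0.8, -0.5, 0.7]
opening: 73.3
```

>>> carry_out([
  [0,0,-0.2,0],
  [0,0,-0.4,0],
  [0,0,-0.4,0],
  [0,0,-0.4,0],
])

```text
clock: 27.78
ee_pos: [614.1, -20.7, 110.3]
eef_rot: [0.0, 0.999, -0.053, 0.001]
contact_force: [0.4, 0.5, 0.1]
opening: 73.5
```

```bash
python3 - <<'E'
from h import *
go(sh(-0.5,99.4,70),-A)
p,d,K,T=snap("w13"); nestcheck(p,d,K,T)
E
```

```text
t=27.78 at [614.1 -20.7 110.3] h=-0.105 j6=1.45 open 73.5 F [0.4 0.5 0.1]
-> total [-0.012 -0.999  0.402 -0.001] calls>=1 rows>=2.6
nest 100 z0 63.6 tilt [-0.    -0.002] deck 49.5 n 10826
nest 0 z0 63.6 tilt [ 0.    -0.001] deck 49.5 n 13325
nest -100 z0 56.0 tilt [-0.062 -0.068] deck 49.5 n 10047
```

View pics/w13.png

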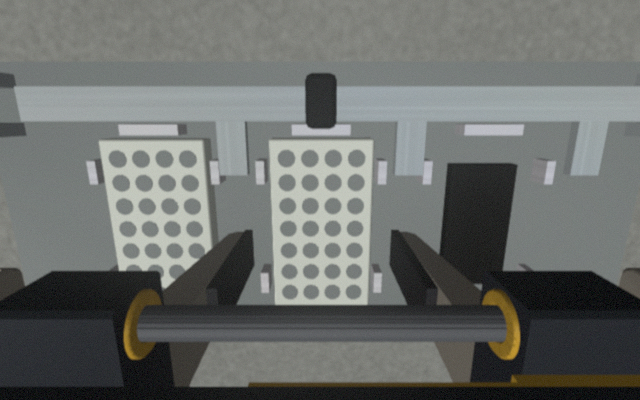

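>>> carry_out([
  [-0.6,0.2,-0.6,0],
  [-0.6,0.2,-0.6,0],
  [-0.6,0.2,-0.6,0],
], jaw=0)

```text
clock: 28.08
ee_pos: [550.0, -34.8, 171.9]
eef_rot: [0.001, 0.999, -0.053, 0.001]
contact_force: [0.1, -0.0, 0.5]
opening: 90.5
```

>>> carry_out([
  [-1,0.9,0,-0.11],
  [-1,0.9,0,-0.11],
  [-1,0.9,0,-0.11],
  [-1,0.9,0,-0.11],
])

```text
clock: 28.42
ee_pos: [438.3, -114.3, 167.1]
eef_rot: [-0.001, 1.0, 0.004, -0.003]
contact_force: [0.3, 1.3, 0.3]
opening: 92.0
```

```bash
python3 - <<'E'
from h import *
go([434.2,-175.5,135],0.014)
E
```

```text
t=28.42 at [ 438.3 -114.3  167.1] h=0.008 j6=1.04 open 92.0 F [0.3 1.3 0.3]
-> total [-0.044  0.612  0.321 -0.006] calls>=1 rows>=1.7
```

>>> carry_out([
  [-0.03,0.61,0.3,-0.006],
  [-0.03,0.61,0.3,-0.006],
  [-0.03,0.61,0.3,-0.006],
  [-0.03,0.61,0.3,-0.006],
])

```text
clock: 28.75
ee_pos: [439.4, -174.0, 137.9]
eef_rot: [-0.001, 1.0, 0.007, -0.001]
contact_force: [0.2, 0.5, -0.2]
opening: 92.0
```

```bash
python3 - <<'E'
from h import *
p,d,K,T=snap("w14"); r=plates(p,d,K,T)
go([434.2,-175.5,20],0.014)
E
```

```text
plate px [324. 201.] ctr [ 434.1 -176.7] size [ 61.2 108.4] h 0.016
t=28.80 at [ 440.  -173.4  138.6] h=0.015 j6=0.92 open 92.0 F [-0.   0.3 -0.4]
-> total [-5.600e-02  2.200e-02  1.186e+00  1.000e-03] calls>=2 rows>=2.8
```

View pics/w14.png

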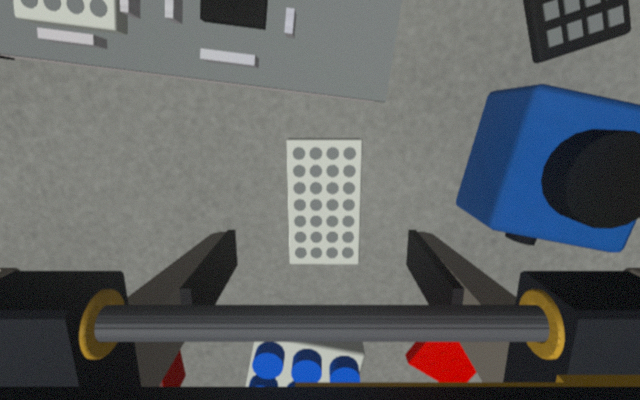

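```bash
python3 - <<'E'
from h import *
p,d,K,T=load("w14"); P=cloud(d,K,T); z=P[...,2]
m=np.zeros(z.shape,bool); m[80:260,440:]=1; m&=(z>20)&(z<200)
q=P[m]; print(np.percentile(q,[0.5,99.5],axis=0).round(0))
q=q[q[:,2]>75]; print(len(q),np.percentile(q,[0.5,99.5],axis=0).round(0))
m=np.zeros(z.shape,bool); m[345:380,250:360]=1; q=P[m]; q=q[q[:,2]<100];print("rack",np.percentile(q,[1,99],axis=0).round(0))
E
```

```text
[[ 415. -385.   22.]
 [ 527. -231.  153.]]
8231 [[ 444. -364.   75.]
 [ 501. -228.  157.]]
rack [[ 285. -208.   35.]
 [ 324. -115.   61.]]
```

```bash
python3 - <<'E'
from h import *
p,d,K,T=load("w14"); P=cloud(d,K,T); hsv=cv2.cvtColor(p,cv2.COLOR_BGR2HSV)
b=(hsv[...,0]>95)&(hsv[...,0]<125)&(hsv[...,1]>100); b[:,:440]=0; b[265:]=0
q=P[b&(P[...,2]>15)]; print(np.percentile(q,[1,5,50,95,99],axis=0).round(0))
t=q[q[:,2]>np.percentile(q[:,2],70)]; print(np.percentile(t,[2,50,98],axis=0).round(0))
k=np.zeros(b.shape,bool);k[150:220,560:635]=1;print(np.percentile(P[k],[5,50,95],axis=0).round(0))
E
```

```text
[[ 422. -383.   17.]
 [ 429. -370.   27.]
 [ 483. -314.   69.]
 [ 521. -294.   79.]
 [ 526. -291.   94.]]
[[ 426. -380.   70.]
 [ 481. -325.   70.]
 [ 519. -297.   95.]]
[[ 451. -357.   88.]
 [ 471. -337.   94.]
 [ 489. -320.   95.]]
```

>>> carry_out([
  [-0.055,0.025,0.4,0],
  [-0.055,0.025,0.8,0],
  [-0.055,0.025,0.9,0],
  [-0.055,0.025,0.9,0],
  [-0.055,0.025,0.9,0],
])

```text
clock: 29.22
ee_pos: [435.4, -176.1, 50.4]
eef_rot: [-0.0, 1.0, 0.009, 0.0]
contact_force: [-0.3, -0.3, -0.2]
opening: 92.0
```

```bash
python3 - <<'E'
from h import *
go([434.2,-176,20],0.014)
E
```

```text
t=29.22 at [ 435.4 -176.1   50.4] h=0.017 j6=0.91 open 92.0 F [-0.3 -0.3 -0.2]
-> total [-0.012 -0.001  0.304  0.003] calls>=1 rows>=0.7
```

>>> carry_out([
  [-0.005,0,0.15,0],
  [-0.005,0,0.3,0],
  [-0.005,0,0.3,0],
  [-0.005,0,0.3,0],
])

```text
clock: 29.55
ee_pos: [435.4, -177.1, 21.3]
eef_rot: [0.001, 1.0, 0.008, 0.001]
contact_force: [-0.6, 0.8, -0.2]
opening: 91.9
```

>>> carry_out([
  [0,0,0,0],
  [0,0,0,0],
  [0,0,0,0],
  [0,0,0,0],
  [0,0,0,0],
], jaw=1, squeeze=35)

```text
clock: 29.97
ee_pos: [434.5, -176.8, 20.1]
eef_rot: [0.0, 1.0, 0.008, 0.0]
contact_force: [-0.7, 1.4, 2.6]
opening: 61.7
```

>>> carry_out([
  [0,0,0,0],
  [0,0,0,0],
])

```text
clock: 30.13
ee_pos: [434.6, -176.8, 20.1]
eef_rot: [0.0, 1.0, 0.008, 0.0]
contact_force: [-1.1, 1.9, 4.9]
opening: 61.6
```

>>> carry_out([
  [0,0,-0.3,0],
  [0,0,-0.7,0],
  [0,0,-1,0],
  [0,0,-1,0],
])

```text
clock: 30.47
ee_pos: [437.8, -179.3, 125.7]
eef_rot: [0.004, 1.0, 0.008, 0.005]
contact_force: [0.6, -0.7, -1.3]
opening: 61.5
```

```bash
python3 - <<'E'
from h import *
go(sh(-10,-99,135),-A)
E
```

```text
t=30.47 at [ 437.8 -179.3  125.7] h=0.016 j6=0.91 open 61.5 F [ 0.6 -0.7 -1.3]
-> total [ 1.568 -0.59  -0.083  0.115] calls>=2 rows>=4.0
```

>>> carry_out([
  [0.75,-0.28,-0.15,0.05],
  [0.75,-0.28,-0.15,0.05],
  [0.75,-0.28,-0.15,0.05],
  [0.75,-0.28,-0.15,0.05],
])

```text
clock: 30.8
ee_pos: [509.3, -146.6, 133.5]
eef_rot: [-0.0, 1.0, -0.017, -0.001]
contact_force: [-0.8, 0.2, -0.7]
opening: 61.9
```

```bash
python3 - <<'E'
from h import *
go(sh(-10,-99,135),-A)
E
```

```text
t=30.80 at [ 509.3 -146.6  133.5] h=-0.034 j6=1.10 open 61.9 F [-0.8  0.2 -0.7]
-> total [ 0.831 -0.318 -0.016  0.067] calls>=1 rows>=2.1
```

>>> carry_out([
  [0.83,-0.31,0,0.067],
  [0.83,-0.31,0,0.067],
  [0.83,-0.31,0,0.067],
  [0.83,-0.31,0,0.067],
  [0.83,-0.31,0,0.067],
])

```text
clock: 31.22
ee_pos: [591.2, -119.6, 133.1]
eef_rot: [-0.0, 0.999, -0.053, -0.002]
contact_force: [-0.0, 0.4, -1.2]
opening: 61.3
```

>>> carry_out([
  [0,0,0,0],
  [0,0,0,0],
  [0,0,0,0],
])

```text
clock: 31.47
ee_pos: [591.9, -120.0, 134.7]
eef_rot: [0.0, 0.999, -0.054, -0.0]
contact_force: [1.1, -0.6, -1.2]
opening: 61.4
```

```bash
python3 - <<'E'
from h import *
go(sh(0.4,-100,85),-A)
p,d,K,T=snap("w15"); held(p,d,K,T,20.1)
P=cloud(d,K,T); z=P[...,2]
g=cv2.cvtColor(p,cv2.COLOR_BGR2HSV)[...,2]
m=(g>165)&(abs(z-63)<5)&(P[...,0]>540)
n,l,s,c=cv2.connectedComponentsWithStats(m.astype(np.uint8))
for i in range(1,n):
    if 40<s[i,4]<2000: print(c[i].round(1),s[i],inv_sh(ray(K,T,c[i],64)).round(1))
E
```

```text
t=31.47 at [ 591.9 -120.   134.7] h=-0.107 j6=1.28 open 61.4 F [ 1.1 -0.6 -1.2]
-> total [ 0.117 -0.016  0.497 -0.003] calls>=1 rows>=1.2
front mean [53.8 -1.4] slope 0.003 abs [  42.7 -102.9]
left mean [31.7 29. ] slope -0.003 abs [ 20.6 -72.4]
right mean [ 31.6 -31.7] slope -0.003 abs [  20.5 -133.1]
tcp sh [ -11.1 -101.5  134.8]
[318.9 109. ] [293 105  53  10 472] [  61.  -101.3   64. ]
[ 15.7 109.9] [  0 106  33   9 283] [61.  92.1 64. ]
[163.1 109.7] [136 106  53   9 394] [60.8 -1.9 64. ]
[111.3 148.8] [107 139   9  21 134] [36.2 35.  64. ]
[222.4 148.5] [219 139   8  20 132] [ 36.1 -37.9  64. ]
[ 70.3 152.4] [ 66 140  10  20  70] [33.9 62.3 64. ]
[ 89.  250.9] [ 85 243   9  17 105] [-35.5  61.9  64. ]
[127.1 251. ] [123 243   9  18 107] [-35.7  35.   64. ]
[ 39.3 283.4] [ 25 281  33   7 175] [-60.6 102.3  64. ]
```

View pics/w15.png

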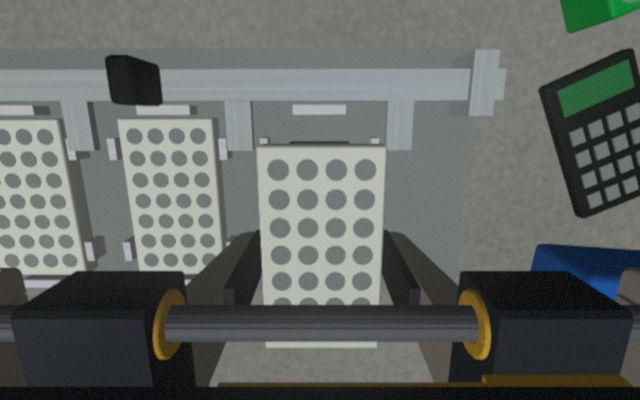

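>>> carry_out([
  [0.12,-0.012,0,-0.003],
  [0.12,-0.012,0.2,-0.003],
  [0.12,-0.012,0.4,-0.003],
  [0.12,-0.012,0.45,-0.003],
  [0.12,-0.012,0.45,-0.003],
])

```text
clock: 31.93
ee_pos: [603.0, -119.1, 87.7]
eef_rot: [-0.001, 0.999, -0.052, -0.002]
contact_force: [-0.4, -0.5, -0.4]
opening: 61.7
```

>>> carry_out([
  [0,0,0,0],
  [0,0,0,0],
  [0,0,0,0],
])

```text
clock: 32.18
ee_pos: [605.8, -120.0, 91.2]
eef_rot: [0.0, 0.999, -0.052, 0.001]
contact_force: [1.8, 0.1, -1.4]
opening: 61.9
```

```bash
python3 - <<'E'
from h import *
go(sh(1.2,-100.3,79.5),-A)
E
```

```text
t=32.18 at [ 605.8 -120.    91.2] h=-0.103 j6=1.28 open 61.9 F [ 1.8  0.1 -1.4]
-> total [-0.013  0.002  0.117  0.001] calls>=1 rows>=0.3
```

>>> carry_out([
  [-0.006,0,0.04,0.001],
  [-0.006,0,0.08,0.001],
  [-0.006,0,0.11,0.001],
  [-0.006,0,0.11,0.001],
  [-0.006,0,0.11,0.001],
])

```text
clock: 32.6
ee_pos: [604.1, -119.4, 78.3]
eef_rot: [-0.0, 0.999, -0.052, -0.0]
contact_force: [-0.3, -0.5, -2.3]
opening: 61.2
```

```bash
python3 - <<'E'
from h import *
go(sh(1.2,-100.3,70),-A); print(inv_sh(pose()[1]))
p,d,K,T=snap("w16")
E
```

```text
t=32.60 at [ 604.1 -119.4   78.3] h=-0.104 j6=1.28 open 61.2 F [-0.3 -0.5 -2.3]
-> total [ 0.005  0.006  0.083 -0.   ] calls>=1 rows>=0.2
[  0.73023122 -99.67363857  78.2553967 ]
```

View pics/w16.png

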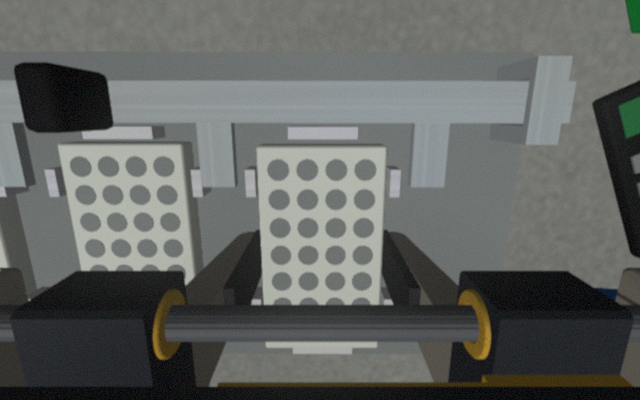

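>>> carry_out([
  [0.003,0.004,0.03,0],
  [0.003,0.004,0.06,0],
  [0.003,0.004,0.09,0],
  [0.003,0.004,0.1,0],
  [0.003,0.004,0.1,0],
])

```text
clock: 33.07
ee_pos: [604.8, -119.8, 70.1]
eef_rot: [-0.0, 0.999, -0.052, 0.0]
contact_force: [-4.1, 2.9, 8.8]
opening: 61.6
```

```bash
python3 - <<'E'
from h import *
go(sh(1.2,-100.3,70),-A); print(inv_sh(pose()[1]))
E
```

```text
t=33.07 at [ 604.8 -119.8   70.1] h=-0.104 j6=1.28 open 61.6 F [-4.1  2.9  8.8]
-> total [-0.003  0.003  0.001  0.   ] calls>=1 rows>=0.0
[  1.52481899 -99.98641375  70.09601672]
```

>>> carry_out([
  [0,0,0.015,0],
  [0,0,0.015,0],
  [0,0,0.015,0],
])

```text
clock: 33.32
ee_pos: [604.9, -119.8, 70.1]
eef_rot: [-0.0, 0.999, -0.052, -0.0]
contact_force: [-8.8, 3.2, 17.2]
opening: 61.9
```

>>> carry_out([
  [0,0,-0.025,0],
  [0,0,-0.025,0],
  [0,0,-0.025,0],
], jaw=0.2)

```text
clock: 33.57
ee_pos: [604.8, -120.1, 69.7]
eef_rot: [0.0, 0.999, -0.052, 0.0]
contact_force: [0.5, -0.3, 0.2]
opening: 73.4
```

>>> carry_out([
  [0,0,-0.2,0],
  [0,0,-0.5,0],
  [0,0,-0.9,0],
  [0,0,-0.9,0],
])

```text
clock: 33.9
ee_pos: [609.0, -121.7, 167.9]
eef_rot: [0.002, 0.999, -0.052, 0.006]
contact_force: [1.4, -0.6, 2.0]
opening: 73.5
```

>>> carry_out([
  [-0.3,-0.9,-0.5,0],
  [-0.3,-0.9,-0.5,0],
  [-0.3,-0.9,-0.5,0],
  [-0.3,-0.9,-0.5,0],
  [-0.3,-0.9,-0.5,0],
], jaw=0)

```text
clock: 34.32
ee_pos: [584.5, -26.7, 210.1]
eef_rot: [0.0, 0.999, -0.051, 0.001]
contact_force: [0.6, -0.0, -0.2]
opening: 92.3
```

```bash
python3 - <<'E'
from h import *
go(sh(75.2,0,97),-A)
p,d,K,T=snap("w17"); nestcheck(p,d,K,T); plates(p,d,K,T,64,(540,680)); plates(p,d,K,T,14)
print([sh(0,y,0).round(1) for y in (100,0,-100)])
E
```

```text
t=34.32 at [584.5 -26.7 210.1] h=-0.102 j6=1.42 open 92.3 F [ 0.6 -0.  -0.2]
-> total [ 1.034 -0.094  1.133  0.002] calls>=2 rows>=3.7
nest 100 z0 63.6 tilt [-0.001 -0.001] deck 49.5 n 6842
nest 0 z0 63.6 tilt [-0.    -0.001] deck 49.5 n 6850
nest -100 z0 63.7 tilt [ 0.    -0.001] deck 49.5 n 6829
plate px [204. 156.] ctr [618.6  70.2] size [ 93.8 118. ] h -0.107
plate px [422. 156.] ctr [ 603.6 -117.2] size [ 85.  125.9] h -0.102
plate px [309. 157.] ctr [614.1 -18.3] size [ 83.5 126.6] h -0.102
[array([624.1,  79.3,   0. ]), array([613.7, -20.2,   0. ]), array([ 603.3, -119.7,    0. ])]
```

View pics/w17.png

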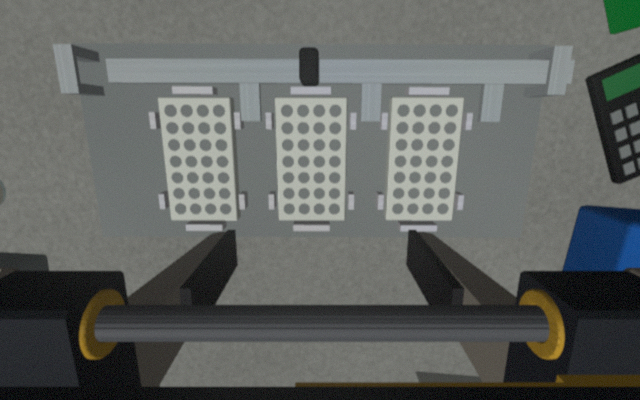

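All three plates sit flat: tops measure 14.1 mm above the deck, tilt is about 0.001, and the guides leave gaps on every side. Next is the locking bar.

>>> carry_out([
  [0.5,-0.05,0,0.002],
  [1,-0.094,0.1,0.002],
  [1,-0.094,0.3,0.002],
  [1,-0.094,0.3,0.002],
  [1,-0.094,0.3,0.002],
])

```text
clock: 34.78
ee_pos: [683.3, -29.6, 175.3]
eef_rot: [-0.0, 0.999, -0.054, -0.003]
contact_force: [-0.3, 0.4, -0.5]
opening: 91.9
```

```bash
python3 - <<'E'
from h import *
go(sh(75.2,-0.2,97),-A)
p,d,K,T=snap("w18"); P=cloud(d,K,T); z=P[...,2]
S=P[...,:2]-N2; m=(abs(z-108.5)<4)&(abs(S@EX-75)<30)&(abs(S@EY)<60); r=cv2.minAreaRect(P[m][:,:2].astype(np.float32)); print(r,inv_sh([*r[0],0]))
E
```

```text
t=34.78 at [683.3 -29.6 175.3] h=-0.108 j6=1.46 open 91.9 F [-0.3  0.4 -0.5]
-> total [ 0.055 -0.019  0.783 -0.004] calls>=1 rows>=1.9
((688.3840942382812, -29.17364501953125), (13.114011764526367, 23.339515686035156), 84.06820678710938) [75.2121442  -1.17200748  0.        ]
```

>>> carry_out([
  [0.05,-0.015,0.3,-0.002],
  [0.05,-0.015,0.5,-0.002],
  [0.05,-0.015,0.5,-0.002],
  [0.05,-0.015,0.5,-0.002],
  [0.05,-0.015,0.5,-0.002],
])

```text
clock: 35.25
ee_pos: [690.3, -27.9, 131.9]
eef_rot: [0.0, 0.999, -0.052, 0.001]
contact_force: [0.1, -0.2, 0.2]
opening: 91.7
```

```bash
python3 - <<'E'
from h import *
go(sh(75.2,-0.4,97),-A)
E
```

```text
t=35.25 at [690.3 -27.9 131.9] h=-0.105 j6=1.46 open 91.7 F [ 0.1 -0.2  0.2]
-> total [-0.019  0.007  0.349 -0.001] calls>=1 rows>=0.8
```

>>> carry_out([
  [-0.01,0.007,0.2,0],
  [-0.01,0.007,0.33,0],
  [-0.01,0.007,0.33,0],
  [-0.01,0.007,0.33,0],
])

```text
clock: 35.58
ee_pos: [688.1, -27.9, 96.5]
eef_rot: [-0.0, 0.999, -0.052, -0.001]
contact_force: [-0.6, -0.4, -0.8]
opening: 91.9
```

>>> carry_out([
  [0,0,0,0],
  [0,0,0,0],
  [0,0,0,0],
  [0,0,0,0],
  [0,0,0,0],
], jaw=1, squeeze=30)

```text
clock: 36.0
ee_pos: [688.8, -28.0, 97.1]
eef_rot: [0.0, 0.999, -0.052, 0.0]
contact_force: [0.5, 1.5, -0.5]
opening: 60.7
```

>>> carry_out([
  [0,0,0,0],
  [0,0,0,0],
  [0,0,0,0],
  [0,0,0,0],
  [0,0,0,0],
])

```text
clock: 36.42
ee_pos: [688.6, -27.9, 96.6]
eef_rot: [-0.0, 0.999, -0.052, -0.0]
contact_force: [-0.3, -0.0, -0.2]
opening: 27.5
```

>>> carry_out([
  [0,0,0,0],
  [0,0,0,0],
])

```text
clock: 36.58
ee_pos: [688.6, -28.0, 96.6]
eef_rot: [0.0, 0.999, -0.052, -0.0]
contact_force: [-0.4, -4.2, -0.1]
opening: 14.1
```

Gripped. Pushing the bar toward +y (tool −y), 45 mm.

>>> carry_out([
  [0,-0.08,0,0],
  [0,-0.16,0,0],
  [0,-0.24,0,0],
  [0,-0.32,0,0],
  [0,-0.32,0,0],
])

```text
clock: 37.0
ee_pos: [692.2, 6.4, 96.6]
eef_rot: [-0.001, 0.999, -0.051, 0.0]
contact_force: [1.2, 2.3, -1.0]
opening: 13.9
```

```bash
python3 - <<'E'
from h import *
go(sh(75.2,45,97),-A); print(inv_sh(pose()[1]))
E
```

```text
t=37.00 at [692.2   6.4  96.6] h=-0.103 j6=1.51 open 13.9 F [ 1.2  2.3 -1. ]
-> total [-0.001 -0.104 -0.004  0.001] calls>=1 rows>=0.2
[75.28427301 34.5879153  96.56409163]
```

>>> carry_out([
  [0,-0.05,0,0],
  [0,-0.1,0,0],
  [0,-0.13,0,0],
  [0,-0.13,0,0],
])

```text
clock: 37.33
ee_pos: [693.3, 16.6, 96.6]
eef_rot: [0.001, 0.999, -0.052, -0.0]
contact_force: [0.7, -4.4, -0.8]
opening: 13.8
```

```bash
python3 - <<'E'
from h import *
go(sh(75.2,45,97),-A); print(inv_sh(pose()[1]))
E
```

```text
t=37.33 at [693.3  16.6  96.6] h=-0.104 j6=1.53 open 13.8 F [ 0.7 -4.4 -0.8]
-> total [-0.001 -0.001 -0.004  0.   ] calls>=1 rows>=0.0
[75.33105153 44.880199   96.59945542]
```

>>> carry_out([
  [0,-0.03,0,0],
  [0,-0.03,0,0],
  [0,-0.03,0,0],
])

```text
clock: 37.58
ee_pos: [693.3, 16.7, 96.6]
eef_rot: [0.002, 0.999, -0.052, -0.0]
contact_force: [-2.1, -12.7, -0.8]
opening: 13.6
```

>>> carry_out([
  [0,0.04,0,0],
  [0,0.04,0,0],
  [0,0.04,0,0],
  [0,0.04,0,0],
], jaw=0.45)

```text
clock: 37.92
ee_pos: [693.2, 16.7, 96.6]
eef_rot: [-0.0, 0.999, -0.052, 0.0]
contact_force: [0.3, -0.7, 0.0]
opening: 38.4
```

>>> carry_out([
  [0,0,-0.4,0],
  [0,0,-0.8,0],
  [0,0,-1,0],
  [0,0,-1,0],
])

```text
clock: 38.25
ee_pos: [696.7, 16.1, 204.5]
eef_rot: [0.0, 0.999, -0.052, 0.006]
contact_force: [1.4, -0.3, 0.8]
opening: 50.8
```

>>> carry_out([
  [-1,0,-0.6,0],
  [-1,0,-0.6,0],
  [-1,0,-0.6,0],
  [-1,0,-0.6,0],
])

```text
clock: 38.58
ee_pos: [591.5, 27.6, 259.9]
eef_rot: [-0.0, 0.999, -0.051, 0.001]
contact_force: [0.4, 0.3, 1.0]
opening: 50.4
```

>>> carry_out([
  [-0.4,-0.6,-0.5,0],
  [-0.4,-0.6,-0.5,0],
  [-0.4,-0.6,-0.5,0],
  [-0.4,-0.6,-0.5,0],
])

```text
clock: 38.92
ee_pos: [560.7, 91.8, 307.9]
eef_rot: [-0.0, 0.999, -0.051, 0.002]
contact_force: [-0.1, -0.8, 0.2]
opening: 50.6
```

```bash
python3 - <<'E'
from h import *
go(sh(0,0,97),-A)
p,d,K,T=snap("w19"); nestcheck(p,d,K,T)
P=cloud(d,K,T); z=P[...,2]; S=P[...,:2]-N2; sx=S@EX; sy=S@EY
m=(abs(z-108.5)<4)&(abs(sx-75)<30)&(abs(sy-20)<60); r=cv2.minAreaRect(P[m][:,:2].astype(np.float32)); print("grip",inv_sh([*r[0],0]).round(1),r[1])
t=(z>68)&(z<80)&(sx>30)&(sx<56)&(abs(sy)<150); n,l,s,c=cv2.connectedComponentsWithStats(t.astype(np.uint8))
for i in range(1,n):
    if s[i,4]>100: print("tab sy",np.percentile(sy[l==i],[1,99]).round(1))
m=np.zeros(z.shape,bool); R2=(abs(P[...,0]-491)<75)&(abs(P[...,1]-350.5)<75)
for n_,zz in (("box",46),("bar",79)):
    q=P[R2&(abs(z-zz)<4)][:,:2].astype(np.float32); print(n_,len(q),cv2.minAreaRect(q) if len(q)>50 else None)
p2,_=robot.get_image("scene"); cv2.imwrite("pics/s9.png",p2)
E
```

```text
t=38.92 at [560.7  91.8 307.9] h=-0.101 j6=1.62 open 50.6 F [-0.1 -0.8  0.2]
-> total [0.634 1.062 2.11  0.003] calls>=3 rows>=5.9
nest 100 z0 64.1 tilt [ 0.021 -0.013] deck 49.5 n 4245
nest 0 z0 64.1 tilt [ 0.023 -0.012] deck 49.5 n 4252
nest -100 z0 64.1 tilt [ 0.024 -0.012] deck 49.5 n 4263
grip [74.5 43.7  0. ] (14.060030937194824, 23.384281158447266)
tab sy [ 86.  101.4]
tab sy [-14.1   2. ]
tab sy [-114.2  -97.7]
box 3232 ((494.98187255859375, 349.5681457519531), (99.69572448730469, 91.937744140625), 81.01665496826172)
bar 444 ((493.5450439453125, 349.8979797363281), (15.03806209564209, 45.565643310546875), 80.11175537109375)
```

View pics/w19.png

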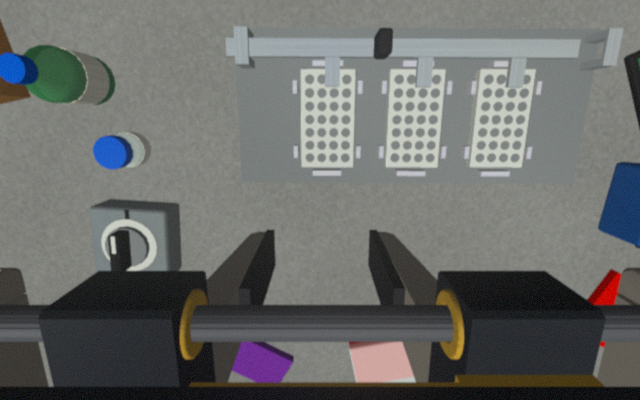

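View pics/s9.png

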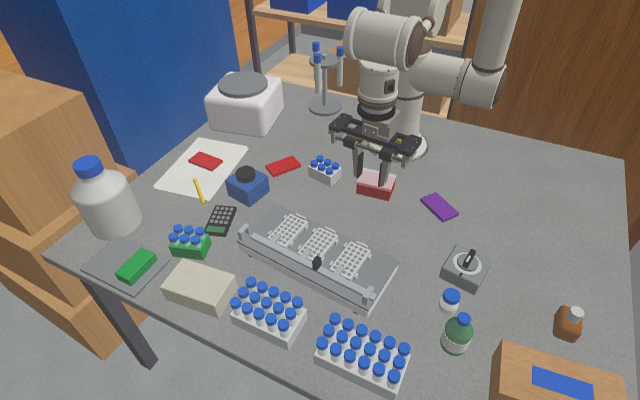

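The pictures show the bar in its keeper at the left end with its tabs over all three plates. The dial line points at the mark and the bystanders are where they were. Handing in.

```bash
python3 -c "
from plant import robot
print(robot.hand_in(), robot.get_obs()['clock'])"
```

```text
the job is handed in; nothing more can be done
the job is handed in; nothing more can be done
```

The shaker is ready for its next run, and I handed the job in at about 39 s on the robot's clock. `hand_in` reported no verdict.

- **Dial:** I wound it back about 3.06 rad anticlockwise until it met the stop. Its grip bar then lined up with the box to within about 0.003 rad. The last view, partly hidden by the gripper, gave about 0.016 rad.
- **Locking bar:** I drew it back about 25 mm to its back stop before loading. After loading I slid it 45 mm home, and it held firm when pushed 3 mm further (about 13 N).
- **Plates:** all three are pressed into nests of their own. Before the bar closed, each plate's top measured 14.1 mm above the deck with a tilt of about 0.001 rad. The middle plate had been knocked about 40 mm aside during the run, so I measured it again before gripping it.
- **Last pictures:** the tabs reach over all three plates, the gripper is clear of everything, and the jar, calculator and bottle look unmoved.

**Checks that disagreed:**
- The plate tilt fit in the last view read about 0.02 rad. That fit takes in the tabs now lying over the plates, so I don't read it as a real tilt.
- An outline-based estimate of the plates' centres in their nests was unusable because the white guides merged with the plates. I judged centring from the even gaps to the guides instead.

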